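# Release a battery cassette with the pin and move it to the charger

### The job

Take the release pin out of its holder, hold the recessed button of the battery cassette down with it and, with the pin still in the well, push the cassette out along its channel as far as the sill; then stand the pin back in its holder. Lift the cassette out by its tab, set it down flat on the bench and let go, then take it again by its sides and lower it fully home into the charger's pocket, with the tab end next to the tower. Do not drop the cassette, and leave the other things on the bench where they are.

Things in the scene. Friction and masses are not known exactly. Their poses are not given: they have to be found in the camera images.
- unit: Grey control unit, fixed. Origin on the bench under the middle of the cassette when home; x points inward, the cassette comes out along -x. Channel 42 mm wide, open on top from x = -97 to 0 mm: floor 10 mm, side walls (8 mm thick) 63 mm above the bench. Cover from x = 0 to 50 mm, 63 mm high; then the enclosure to x = 135 mm, 120 mm wide, 125 mm high.
- sill (a point): Middle of the top inner edge of the low sill at the channel's open end, 97 mm from the unit's origin, 20 mm above the bench, 6 mm thick. It stops the cassette after 52 mm of travel; the cassette is then 7 mm clear of the lip and can be lifted straight up.
- lip (a point): Middle of the lower outer edge of the keeper lip, the front edge of the cover across the channel; 40 mm above the bench, at the unit's x = 0. The cassette's steel tooth is caught behind this 8 mm thick lip until the button is pressed.
- cassette_mid (a point): Middle of the black battery cassette's body, 14 mm above its underside; loose, 0.14 to 0.28 kg. Body 90 mm long (x), 40 mm wide (y), 28 mm high, axes along these; the tab stands at its -x end. At the start it lies home in the unit's channel, its axes along the unit's axes, tab towards the open end, locked, with 1 to 2 mm of play.
- tab (a point): Middle of the pull tab: upright plate flush with the cassette's -x end, 10 mm thick (x), 34 mm wide (y), rising 25 mm above the body's top; this point is half-way up that, 40.5 mm above the underside, 40 mm from the middle. In the channel the walls are as high, so only its two 34 mm faces can be taken; in the charger the tower leaves no room for a finger there.
- button_top (a point): Middle of the top of the release button: 12.5 mm square steel plate in a 14 mm square well in the cassette's top, 18 mm from the cassette's middle towards the tab (10 mm of top between well and tab). Released, it lies 8 mm below the top. Button and well travel with the cassette.
- button (a joint): How far the button is pressed (m): 0 released, 0.007 fully down; spring about 2 N at first and 5 N fully down. The tooth clears the lip when pressed more than 0.0055; the pin, bearing on the side of the well, can then push the cassette out. After about 15 mm of travel the tooth is past the lip and can no longer catch.
- pin_grip (a point): Centre of the release pin's handle: 20 mm square, 45 mm high, black; z is up along the tool. Below the handle a round steel pin 6 mm in diameter and 65 mm long, so its tip is 87.5 mm below this point. Loose, about 60 g. At the start it stands upright in the holder, with the handle's shoulder resting on the holder's top.
- bore (a point): Middle of the mouth of the holder's bore, on the top face of the holder: a fixed upright aluminium block 46 mm square and 80 mm high. The bore is 10 mm in diameter with a 2.5 mm chamfer and 72 mm deep; with the pin stowed, the handle's centre is 22.5 mm above this point.
- pocket (a point): Middle of the floor of the black, fixed charger's pocket, 8 mm above the bench. Pocket 97 mm long (x), 46 mm wide (y), walls 8 mm high (7 mm thick at the sides, 6 mm at the -x end). At +x, to 83.5 mm, a tower 60 mm wide and 75 mm high above the bench; its face stands 48.5 mm from here, leaning back to 56 mm from 35 mm up to its top. Home: cassette flat on this floor, its -x (tab) end next to the tower.
- can: Spray can, upright, 48 mm in diameter, 125 mm high; near the holder. Origin at the middle of its underside. Leave it alone.
- bottle: White plastic bottle, upright, 44 mm in diameter, 110 mm high; near the holder. Origin at the middle of its underside. Leave it alone.
- tape: White roll of tape lying flat, 60 mm in diameter, 24 mm high, in the middle of the bench. Origin at the middle of its underside. Leave it alone.
- driver_grip (a point): Screwdriver lying on the bench near the robot; this point is on its handle, the shaft points along its x axis; about 210 mm long and under 32 mm thick. Leave it alone.
- pack: Power tool battery pack, 75 x 110 mm (x, y), 63 mm high, far to one side. Origin at the middle of its underside. Leave it alone.
- offcut_mid (a point): Wooden offcut 90 x 40 x 75 mm high (x, y, z), far to one side. The point is its middle. Leave it alone.
- jbox: Open white junction box, 75 x 75 mm, 40 mm high, to one side. Origin at the middle of its underside. Leave it alone.
Mind the look-alikes: they are no part of the job. What is shaped like the part that bears pin_grip but green or purple is not meant.

How it is judged (in metres and radians):
On the way, in this order (a step that is already met when the one before it is completed fails the run):
1. the pin holds the release button down while the cassette is still in place (value of joint button above 0.005 m and contact force between pin and button above 0.5 N and x of cassette_mid in the frame of unit above -0.01 m), for 0.05 s.
2. the pin, in the well, has pushed the cassette out along the channel to the sill (within 8 mm) (x of cassette_mid in the frame of unit below -0.044 m and z of cassette_mid in the frame of unit below 0.032 m and contact force between pin and cassette above 0.3 N), for 0.03 s.
3. the cassette lies flat on the bench, let go (height (world z) of cassette_mid below 0.0175 m and angle between cassette_mid's own z axis and vertical below 0.1 rad and contact force between cassette and the fingers below 0.1 N and linear speed of cassette below 0.03 m/s), for 0.1 s.
At the end, for the whole second after the job is handed in: The cassette lies at rest, flat and fully home on the floor of the charger's pocket (within 6 mm of its middle, level within 0.06 rad), tab end next to the tower; the pin stands in its holder's bore with its shoulder on the block (within 4.5 mm in height, upright within 0.08 rad) (x of cassette_mid in the frame of pocket between -0.006 and 0.006 m and y of cassette_mid in the frame of pocket between -0.006 and 0.006 m and z of cassette_mid in the frame of pocket between 0.009 and 0.0175 m and x of tab in the frame of pocket above 0.03 m and angle between cassette_mid's own z axis and vertical below 0.06 rad and linear speed of cassette below 0.01 m/s and horizontal distance between pin_grip and bore below 0.005 m and z of pin_grip in the frame of bore between 0.018 and 0.0265 m and angle between pin_grip's own z axis and vertical below 0.08 rad and linear speed of pin below 0.02 m/s); the robot touches nothing.
It fails at once if one of the other things on the bench is moved by more than 30 mm (distance of any of can, bottle, tape, driver_grip, pack, offcut_mid, jbox from where it was at the start of the episode above 0.03 m).
It fails at once if the cassette is dropped or thrown (over 0.9 m/s out of the fingers) (linear speed of cassette above 0.9 m/s and contact force between cassette and the fingers below 0.05 N).
It also fails if it takes over 72 s, if anything falls off the work surface, if the arm or the gripper's body presses on something with over 40 N, if the wrist force passes 120 N, or if a joint passes its speed limit or range.

### The arm

A 6-joint arm with a two-finger parallel gripper is mounted at the origin on the work surface. World frame = base frame: x ahead of the robot, y to its left, z up, the work surface at z = 0. Lengths are in mm, angles in rad, forces in N, time in s.
With the tool pointing down it reaches from about 275 to 1000 mm from the base axis. Payload 8.4 kg.
Tool frame: the origin (TCP) lies between the finger pads; the fingertips stand r.finger_overhang ahead of it and the grasp point (between the pads) is the TCP (r.finger_overhang is the distance from the TCP to the fingertips, in mm); z points along the fingers, y is the line along which they close (so a half turn about z gives the same grasp; the last joint's range is limited). The gripper opens to 85 mm and grips with 20 to 120 N. Pads are 22 mm wide; open, the fingers measure 114 mm over their backs; the gripper's body (76 mm by 85 mm) begins 54 mm behind the grasp point. The pads swing forward as they close: fully open they stand 13 mm farther back than shut.
Start: joints at [-1.277, 0.353, 1.633, -0, 1.155, -0.002], TCP at [182.189, -597.859, 250.281] pointing down, gripper open.
Joint ranges: [-2.63, 2.63], [-0.92, 2.1], [0.06, 2.66], [-1.3, 4.44], [0, 2.69], [-3.02, 3.02]. Speed limits (rad/s): [2.22, 2.22, 2.79, 3.14, 3.14, 3.14].

### API

Orientations are given as [roll, pitch, yaw] about the fixed x, y, z axes, in that order (R = Rz(yaw) Ry(pitch) Rx(roll)).
In Python, from rig import r, cams, sign_off gives the robot as it stands.
- The arm moves only by the shell command python3 -m crank 'ROWS' [FORCE]. ROWS is JSON, a list of rows, each a list of 7 numbers: the shift along the tool's x, y, z in m, then the turn, a rotation vector about the tool's x, y, z in rad, then the closure, from 0 (fully open) to 1 (shut). In form: [[dx, dy, dz, ax, ay, az, gripper], ...]. A call has 1 to 5 rows; each row is the pose to reach, as a shift and turn from the pose commanded when the call began, along the tool's axes at that moment; what a row does not reach only later rows make up. A row lasts 1/10 s, in which the tool goes at most 50 mm and 8.59 degrees, less where a joint would pass 70% of its speed; a pose out of reach is approached as far as the arm can. A call with a gripper value outside its range is refused whole. The fingers move at their own pace and stop on an object; FORCE is the grip in N (left out, the last holds). Time passes only in rows, so rows that repeat a pose let the fingers close. It gives the time, the measured TCP pose, the force, the opening and the grip force at its end, in the units of the state.
- r.sense(): the state, without advancing time (a new reading comes with each control period).
- cams.grab_frame(name): name is "scene" or "top" or "wrist"; returns a dict with "image" (480x640x3 uint8, red, green, blue), "fx", "fy", "cx", "cy" (pixels), "position" and "orientation" of the camera in the world. Camera axes: x right, y down, z forward; pixel columns grow to the right and rows downward; lengths in mm; the calibration is good to about 2 mm. A picture is of the moment at which its call begins. There is no depth.
- sign_off(): hands the job in; it is judged then, once.
The state is a dict: "clock": time; "qpos": joint angles; "qvel": joint speeds; "joint_efforts": joint torques, N m; "eef_pos": TCP position; "tcp_rot": TCP orientation; "contact_force": force on the tool from outside, world axes, zero at the start; "wrist_torque": the same for the moment, N m; "opening": opening from 0.0 (shut) to 1.0 (fully open); "grasp_force": force on a finger pad.
Only numpy, scipy, OpenCV 4.12 (cv2) and the standard library are available. Lean on these libraries where they do the work, as an engineer would, in place of code of your own. Each camera call takes 0.05 s, during which the arm holds its last target. There are 200 camera calls.

## Working session

There is one attempt and no reset: what is moved stays moved. The work goes in short steps, Python scripts to look and compute and a shell command to move; the robot and the scene stay as the last step left them, time stands still between calls to the robot, and variables do not carry over. Pictures are saved under pics/ and viewed, at most 10 in all, crops included, and the job is handed in when it is done.

```bash
ls; mkdir -p pics
cat > look.py <<'E'
import sys,cv2
from rig import r,cams
import pickle
for n in sys.argv[2:]:
    f=cams.grab_frame(n); pickle.dump(f,open(f'{sys.argv[1]}_{n}.pkl','wb'))
    cv2.imwrite(f'pics/{sys.argv[1]}_{n}.png',f['image'][:,:,::-1])
    print(n,f['fx'],f['fy'],f['cx'],f['cy'],f['position'],f['orientation'])
E
python3 look.py a top scene; python3 -c "
from rig import r
print(r.finger_overhang,r.sense())"
```

```text
pics
top 443.0628577758723 443.0628577758723 313.5443244621032 244.5932400391871 [ 353.77540331    9.94996814 1273.26061161] [-3.02099180e+00  1.01292699e-03 -1.58422632e+00]
scene 507.16538353234137 507.16538353234137 322.3680728562413 236.77804289585984 [1333.3243424   390.59045434  771.82448442] [-2.21350325  0.01359674  2.01585204]
19.0 {'clock': 0.1, 'qpos': array([-1.27743285e+00,  3.53612469e-01,  1.63404179e+00,  1.16258192e-05,
        1.15517876e+00, -2.36860086e-03]), 'qvel': array([-0.0007277 , -0.00033002, -0.00225219, -0.00179866, -0.00067094,
       -0.00097561]), 'joint_efforts': array([ 1.97933718e-04, -6.06355977e+01, -3.42820573e+01,  9.81779181e-06,
        4.04395396e-03, -6.63454912e-06]), 'eef_pos': array([ 182.06000743, -597.49000344,  249.62344958]), 'tcp_rot': array([-3.14035232e+00, -1.35681358e-05,  2.95727367e-01]), 'contact_force': array([-0.15308417,  0.08332006, -0.24708542]), 'wrist_torque': array([ 0.00505755,  0.0088022 , -0.03263498]), 'grasp_force': 0.0, 'opening': 0.9993531138964872}
```

View pics/a_top.png

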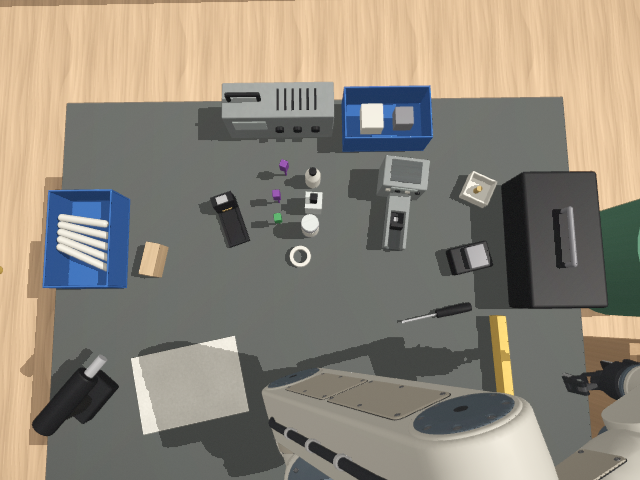

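View pics/a_scene.png

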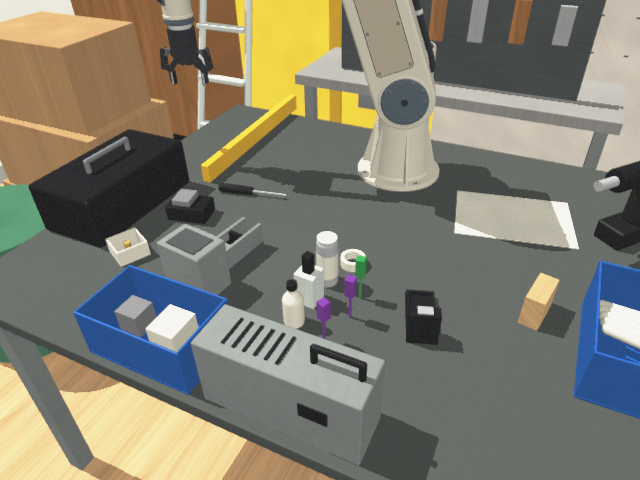

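```bash
cat > geo.py <<'E'
import numpy as np,pickle,cv2
from scipy.spatial.transform import Rotation as R
def load(n): return pickle.load(open(n+'.pkl','rb'))
def ray(f,p):
    d=R.from_euler('xyz',f['orientation']).apply([(p[0]-f['cx'])/f['fx'],(p[1]-f['cy'])/f['fy'],1.])
    return np.array(f['position']),d
def at_z(f,p,z):
    o,d=ray(f,p); return o+d*(z-o[2])/d[2]
def proj(f,P):
    c=R.from_euler('xyz',f['orientation']).inv().apply(np.array(P,float)-f['position'])
    return np.stack([f['fx']*c[...,0]/c[...,2]+f['cx'],f['fy']*c[...,1]/c[...,2]+f['cy']],-1)
E
python3 -c "
import cv2
i=cv2.imread('pics/a_top.png')[150:270,205:435]
cv2.imwrite('pics/a_crop.png',cv2.resize(i,None,fx=3.4,fy=3.4,interpolation=cv2.INTER_CUBIC))"
```

```text
(no output)
```

View pics/a_crop.png

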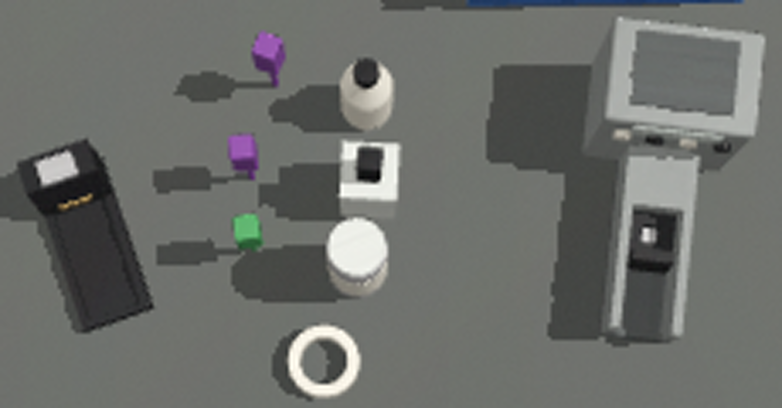

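```bash
python3 - <<'E'
from geo import *
f=load('a_top')
c=lambda u,v:((u+.5)/3.4+204.5,(v+.5)/3.4+149.5)
g=lambda l,z:[print(p,at_z(f,c(*p),z).round(1)) for p in l]
print('holder');g([(342,142),(400,143),(397,198),(340,197)],80)
print('handle');g([(357,147),(383,149),(370,150)],125)
print('unit');g([(617,18),(763,35),(745,135),(602,125)],125);print('ch');g([(608,335),(686,339),(628,158),(697,160)],63)
print('well');g([(649,234)],32)
print('tabtop/body');g([(630,262),(671,268)],63)
print('charger tower');g([(20,160),(85,140),(102,178),(40,204)],75);g([(83,330),(152,308)],16)
E
python3 -m crank '[[0,0,-0.05,0,0,0,0],[0,0,-0.1,0,0,0,0],[0,0.0,-0.15,0,0,0,0],[0,0.0,-0.15,0,0,0,0]]'
```

```text
holder
(342, 142) [646.2  30.1  80. ]
(400, 143) [644.7 -16.8  80. ]
(397, 198) [599.4 -13.7  80. ]
(340, 197) [600.9  32.2  80. ]
handle
(357, 147) [631.   17.7 125. ]
(383, 149) [629.1  -2.5 125. ]
(370, 150) [628.5   7.6 125. ]
unit
(617, 18) [ 731.9 -188.2  125. ]
(763, 35) [ 716.6 -302.4  125. ]
(745, 135) [ 636.4 -284.8  125. ]
(602, 125) [ 645.9 -173.6  125. ]
ch
(608, 335) [ 487.9 -182.8   63. ]
(686, 339) [ 483.8 -245.7   63. ]
(628, 158) [ 633.7 -204.    63. ]
(697, 160) [ 631.3 -260.5   63. ]
well
(649, 234) [ 575.8 -224.8   32. ]
tabtop/body
(630, 262) [ 547.4 -202.7   63. ]
(671, 268) [ 542.  -235.8   63. ]
charger tower
(20, 160) [636.  291.8  75. ]
(85, 140) [651.9 239.2  75. ]
(102, 178) [620.2 225.1  75. ]
(40, 204) [599.5 275.1  75. ]
(83, 330) [503.3 250.6  16. ]
(152, 308) [521.2 192.7  16. ]
clock: 0.5
eef_pos: [182.9, -600.2, 408.0]
tcp_rot: [3.13, 0.0, 0.296]
contact_force: [0.3, -1.5, 0.4]
opening: 0.998
grasp_force: 0.0
```

```bash
cat > to.py <<'E'
# print tool-frame shift (m) and turn (rad) from the present pose to x y z(mm) yaw, tool down
import sys,numpy as np
from scipy.spatial.transform import Rotation as R
from rig import r
s=r.sense(); x,y,z,w=map(float,sys.argv[1:5])
A=R.from_euler('xyz',s['tcp_rot']); B=R.from_euler('xyz',[np.pi,0,w])
d=A.inv().apply(np.array([x,y,z])-s['eef_pos'])/1e3
t=(A.inv()*B).as_rotvec()
print('shift',d.round(4),'turn',t.round(4),'rows>=',max(np.linalg.norm(d)/.05,np.linalg.norm(t)/.15).round(1),'| now',s['eef_pos'].round(1),s['tcp_rot'].round(4),'t',round(s['clock'],1),'q',s['qpos'].round(2),'F',s['contact_force'].round(1),'open',round(s['opening']*85,1),'grip',round(s['grasp_force'],1))
E
python3 look.py b wrist; python3 to.py 520 -225 400 0.296
python3 - <<'E'
from geo import *
from rig import r
f=load('b_wrist');s=r.sense();A=R.from_euler('xyz',s['tcp_rot'])
print(A.inv().apply(np.array(f['position'])-s['eef_pos']),(A.inv()*R.from_euler('xyz',f['orientation'])).as_matrix().round(3))
E
```

```text
wrist 367.24576780339294 367.24576780339294 314.3695925981912 242.10671860878125 [ 247.77644215 -578.38747386  532.69567836] [ 2.86691357 -0.01083678 -1.2744777 ]
shift [ 0.4318 -0.2596  0.0024] turn [ 0.0066  0.     -0.0002] rows>= 10.1 | now [ 182.6 -599.1  404.1] [3.1349 0.     0.2958] t 0.6 q [-1.28  0.25  1.44  0.    1.45 -0.  ] F [ 0.5 -0.2 -1.2] open 84.8 grip 0.0
[ 6.84183070e+01  1.06602777e-02 -1.28592365e+02] [[ 0.001 -0.963 -0.271]
 [ 1.    -0.001  0.004]
 [-0.004 -0.271  0.963]]
```

```bash
python3 -m crank '[[0.042,-0.024,0,0,0,0,0],[0.084,-0.048,0,0,0,0,0],[0.126,-0.072,0,0,0,0,0],[0.168,-0.096,0,0,0,0,0],[0.21,-0.12,0,0,0,0,0]]'
python3 -m crank '[[0.042,-0.024,0.02,0,0,0,0],[0.084,-0.048,0.04,0,0,0,0],[0.126,-0.072,0.06,0,0,0,0],[0.168,-0.096,0.08,0,0,0,0],[0.21,-0.12,0.1,0,0,0,0]]'
python3 -m crank '[[0.03,-0.014,0.03,0,0,0,0],[0.03,-0.014,0.05,0,0,0,0],[0.03,-0.014,0.05,0,0,0,0],[0.03,-0.014,0.05,0,0,0,0]]'
python3 look.py u wrist; python3 to.py 540 -225 250 .296
```

```text
clock: 1.05
eef_pos: [348.6, -419.8, 398.4]
tcp_rot: [-3.139, 0.001, 0.295]
contact_force: [0.4, -1.1, -0.1]
opening: 1.0
grasp_force: 0.0
clock: 1.55
eef_pos: [506.7, -251.7, 302.3]
tcp_rot: [-3.14, 0.002, 0.296]
contact_force: [0.5, -0.8, -0.8]
opening: 1.001
grasp_force: 0.0
clock: 1.95
eef_pos: [530.4, -231.5, 253.9]
tcp_rot: [-3.14, 0.002, 0.296]
contact_force: [-0.1, 0.4, 0.1]
opening: 1.002
grasp_force: 0.0
wrist 367.24576780339294 367.24576780339294 314.3695925981912 242.10671860878125 [ 595.95264927 -211.12508182  378.43905096] [ 2.86497470e+00  1.97889104e-03 -1.27444504e+00]
shift [ 0.0108 -0.004   0.005 ] turn [-0.0001  0.0003 -0.0008] rows>= 0.3 | now [ 530.8 -232.   255. ] [-3.1415e+00  3.0000e-04  2.9520e-01] t 2.0 q [-0.41  0.28  1.73 -0.    1.14  0.86] F [-0.7 -0.4  0.6] open 85.1 grip 0.0
```

View pics/u_wrist.png

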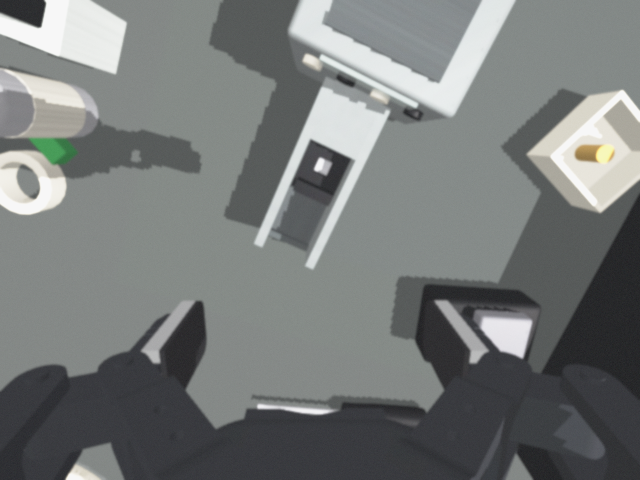

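```bash
cat > fitu.py <<'E'
from geo import *
from scipy.optimize import least_squares
f=load('u_wrist')
M=np.array([[50,60,125],[50,-60,125],[0,21,63],[0,-21,63],[-103,29,63],[-103,21,63],[-103,-21,63],[-103,-29,63],[-18,0,30]],float)
P=np.array([[291,35],[451,116],[316,140],[353,158],[255,242],[265,247],[306,267],[314,270],[322,165]],float)
def tr(p,M,e): 
    M=M.copy(); M[4:8,0]=e; return R.from_euler('z',p[2]).apply(M)+[p[0],p[1],0]
res=lambda p:(proj(f,tr(p,M,p[3]))-P).ravel()
s=least_squares(res,[588,-226,-.12,-100],loss='soft_l1');print(s.x.round(3));print(res(s.x).reshape(-1,2).round(1))
E
python3 fitu.py
python3 -c "
import cv2
i=cv2.imread('pics/u_wrist.png')[70:280,240:400]
cv2.imwrite('pics/u_crop.png',cv2.resize(i,None,fx=2.8,fy=2.8,interpolation=cv2.INTER_CUBIC))"; python3 to.py 560 20 280 0
```

```text
[ 5.92204e+02 -2.27714e+02 -1.21000e-01 -1.03626e+02]
[[-7.9 -0.7]
 [ 1.6  1.2]
 [-6.2 -2.3]
 [ 2.6  0.8]
 [-0.   2.1]
 [-1.7  0.6]
 [ 0.2 -1.5]
 [ 0.3 -1.1]
 [ 1.1  0.6]]
shift [ 0.1012 -0.2326 -0.025 ] turn [-1.000e-04  3.000e-04  2.952e-01] rows>= 5.1 | now [ 530.8 -232.   255. ] [-3.1415e+00  3.0000e-04  2.9520e-01] t 2.0 q [-0.41  0.28  1.73 -0.    1.14  0.86] F [-0.7 -0.4  0.6] open 85.1 grip 0.0
```

View pics/u_crop.png

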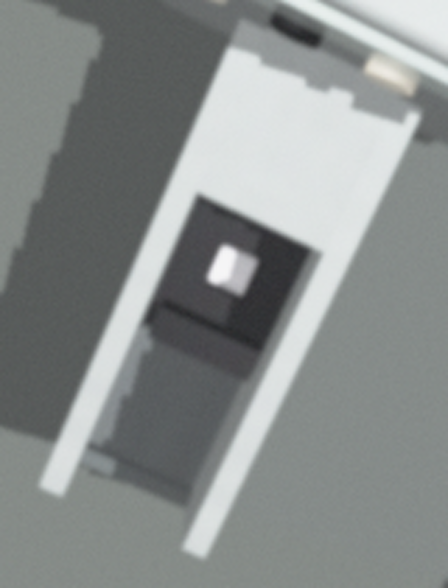

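```bash
sed -i 's/^P=.*/P=np.array([[291,35],[451,116],[311.1,140],[353.6,158.6],[253.9,243.9],[262.1,247.5],[305,265.7],[313.2,269.3],[322.9,166.4]],float)/' fitu.py; python3 fitu.py
python3 -m crank '[[0.02,-0.046,-0.01,0,0,0.06,0],[0.04,-0.093,-0.02,0,0,0.12,0],[0.06,-0.14,-0.025,0,0,0.18,0],[0.08,-0.186,-0.025,0,0,0.24,0],[0.1,-0.232,-0.025,0,0,0.295,0]]'
python3 -m crank '[[0,0,0,0,0,0,0],[0,0,0,0,0,0,0]]'
python3 look.py h wrist; python3 to.py 560 20 280 0
```

```text
[ 5.91782e+02 -2.27564e+02 -1.28000e-01 -1.03703e+02]
[[-7.6 -0.5]
 [ 1.3  2.6]
 [-1.6 -2. ]
 [ 1.6  0.8]
 [ 0.2  0.1]
 [ 0.2  0.1]
 [ 0.2  0.1]
 [-0.  -0.1]
 [-0.2 -0.4]]
clock: 2.5
eef_pos: [559.2, 15.6, 281.9]
tcp_rot: [-3.142, -0.003, -0.004]
contact_force: [1.1, -0.1, 0.1]
opening: 1.001
grasp_force: 0.0
clock: 2.7
eef_pos: [559.0, 15.1, 281.1]
tcp_rot: [3.141, -0.002, 0.003]
contact_force: [-0.3, -0.1, 0.1]
opening: 1.001
grasp_force: 0.0
wrist 367.24576780339294 367.24576780339294 314.3695925981912 242.10671860878125 [627.03147596  15.69587969 405.89556806] [ 2.86878784e+00  3.28216913e-04 -1.56761299e+00]
shift [ 0.0011 -0.0059  0.0008] turn [ 0.0004 -0.0016  0.0013] rows>= 0.1 | now [558.9  14.1 280.8] [ 3.1411e+00 -1.6000e-03  1.3000e-03] t 2.8 q [ 0.02  0.22  1.74 -0.    1.18  1.59] F [ 0.2 -0.4  0.2] open 84.9 grip 0.0
```

View pics/h_wrist.png

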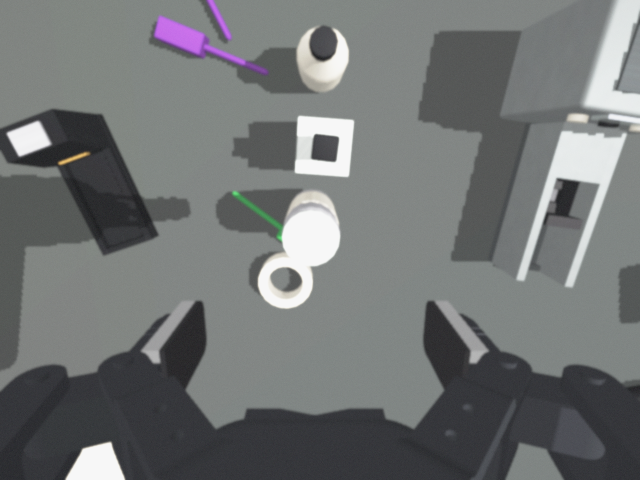

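Run:
```python
from geo import *
f=load('h_wrist')
for n,l,z in [('holder',[(297,118),(354,119),(350,176),(295,174)],80),('handle',[(313,136),(340,135),(337,162),(311,160),(325.5,148.5)],125),
 ('can',[(311,235)],125),('bottle',[(323,42)],110),('tape',[(286,280)],24),('ch walls',[(105,254),(157,235),(61,190)],16),('tower',[(2,131),(40,120),(52,152),(10,160)],75)]:
    print(n,[at_z(f,p,z)[:2].round(1).tolist() for p in l])
i=cv2.cvtColor(f['image'][100:190,280:370],cv2.COLOR_RGB2GRAY)
m=cv2.resize(i,None,fx=8,fy=8,interpolation=cv2.INTER_CUBIC)
for nm,b in(('dark',(m<60)),('white',(m>200))):
    c=max(cv2.findContours(b.astype('uint8'),0,2)[0],key=cv2.contourArea); rc=cv2.minAreaRect(c); q=cv2.boxPoints(rc)/8+[280-.44,100-.44]
    print(nm,q.round(1).tolist(),at_z(f,q.mean(0),125 if nm=='dark' else 80).round(1),[at_z(f,p,125 if nm=='dark' else 80)[:2].round(1).tolist() for p in q])
```

```text
holder [[644.3, 30.5], [643.7, -17.5], [596.2, -15.6], [597.8, 32.7]]
handle [[629.4, 16.8], [630.2, -3.0], [610.8, -1.2], [612.2, 18.3], [620.5, 7.5]]
can [[554.3, 18.2]]
bottle [[695.1, 9.7]]
tape [[476.3, 46.9]]
ch walls [[503.4, 248.4], [525.5, 188.1], [574.5, 284.4]]
tower [[633.1, 285.3], [642.2, 250.8], [615.6, 245.5], [608.7, 283.8]]Traceback (most recent call last):
  File "<stdin>", line 9, in <module>
ValueError: max() iterable argument is empty
```

```bash
python3 -m crank '[[0.031,0.003,0,0,0,0.025,0],[0.062,0.0065,0,0,0,0.051,0],[0.062,0.0065,0.04,0,0,0.051,0],[0.062,0.0065,0.08,0,0,0.051,0],[0.062,0.0065,0.12,0,0,0.051,0]]'
python3 -m crank '[[0,0,0,0,0,0,0],[0,0,0,0,0,0,0]]'; python3 to.py 620.5 7.5 107 -0.05
```

```text
clock: 3.25
eef_pos: [621.1, 5.8, 159.2]
tcp_rot: [3.141, -0.002, -0.053]
contact_force: [-0.3, 0.8, 0.2]
opening: 1.001
grasp_force: 0.0
clock: 3.45
eef_pos: [620.7, 6.7, 160.4]
tcp_rot: [3.141, 0.001, -0.052]
contact_force: [0.4, 0.4, 0.7]
opening: 0.998
grasp_force: 0.0
shift [-0.0002 -0.0008  0.0534] turn [ 0.0002  0.0006 -0.002 ] rows>= 1.1 | now [620.7   6.7 160.4] [ 3.1414e+00  6.0000e-04 -5.2000e-02] t 3.5 q [ 0.01  0.44  1.72 -0.    0.98  1.63] F [0.4 0.4 0.7] open 84.9 grip 0.0
```

```bash
python3 -m crank '[[0,-0.0008,0.025,0,0,0,0],[0,-0.0008,0.053,0,0,0,0],[0,-0.0008,0.053,0,0,0,0],[0,-0.0008,0.053,0,0,0,0.5],[0,-0.0008,0.053,0,0,0,0.7]]' 80
python3 -m crank '[[0,0,0,0,0,0,1],[0,0,0,0,0,0,1],[0,0,0,0,0,0,1],[0,0,0,0,0,0,1],[0,0,0,0,0,0,1]]' 80
python3 to.py 620.5 7.5 107 -0.05
```

```text
clock: 3.95
eef_pos: [622.3, 8.8, 109.4]
tcp_rot: [-3.141, -0.004, -0.05]
contact_force: [-0.1, 0.5, 0.1]
opening: 0.688
grasp_force: 0.0
clock: 4.45
eef_pos: [621.3, 9.1, 107.9]
tcp_rot: [-3.142, -0.001, -0.05]
contact_force: [-1.3, -0.4, 7.0]
opening: 0.223
grasp_force: 77.9
shift [-0.0007  0.0016  0.0009] turn [-0.     -0.0013 -0.0001] rows>= 0.0 | now [621.3   9.1 107.9] [-3.1416e+00 -1.3000e-03 -5.0100e-02] t 4.5 q [ 0.01  0.51  1.75 -0.    0.88  1.63] F [-1.3 -0.4  7. ] open 18.9 grip 77.9
```

```bash
python3 -m crank '[[0,0,-0.02,0,0,0,1],[0,0,-0.045,0,0,0,1],[0,0,-0.07,0,0,0,1],[0,0,-0.095,0,0,0,1],[0,0,-0.095,0,0,0,1]]' 80
python3 to.py 573.9 -225.3 190 1.443
```

```text
clock: 4.95
eef_pos: [622.7, 9.1, 205.6]
tcp_rot: [-3.141, -0.006, -0.05]
contact_force: [-0.4, 0.2, -0.9]
opening: 0.225
grasp_force: 79.1
shift [-0.0371  0.2366  0.0153] turn [ 0.0042 -0.0051 -1.4931] rows>= 10.0 | now [622.7   9.1 205.6] [-3.1412 -0.006  -0.0501] t 5.0 q [0.01 0.39 1.68 0.   1.06 1.63] F [-0.4  0.2 -0.9] open 19.2 grip 79.1
```

```bash
python3 -m crank '[[-0.007,0.047,0,0,0,-0.14,1],[-0.014,0.094,0,0,0,-0.28,1],[-0.021,0.141,0,0,0,-0.42,1],[-0.028,0.189,0,0,0,-0.56,1],[-0.037,0.236,0,0,0,-0.7,1]]'
python3 -m crank '[[0,0,0,0,0,-0.14,1],[0,0,0,0,0,-0.28,1],[0,0,0,0,0,-0.42,1],[0,0,0,0,0,-0.56,1],[0,0,0,0,0,-0.7,1]]'
python3 -m crank '[[0,0,0,0,0,-0.093,1],[0,0,0,0,0,-0.093,1],[0,0,0,0,0,-0.093,1]]'
python3 to.py 573.9 -225.3 163 1.443
```

```text
clock: 5.45
eef_pos: [571.0, -226.4, 201.0]
tcp_rot: [-3.141, 0.0, 0.656]
contact_force: [0.6, -0.2, -0.1]
opening: 0.223
grasp_force: 79.1
clock: 5.95
eef_pos: [571.4, -224.7, 200.8]
tcp_rot: [-3.14, -0.0, 1.355]
contact_force: [-0.6, 0.1, -1.1]
opening: 0.223
grasp_force: 79.1
clock: 6.25
eef_pos: [571.6, -224.6, 201.1]
tcp_rot: [-3.141, -0.0, 1.44]
contact_force: [0.2, 0.1, -0.3]
opening: 0.225
grasp_force: 79.1
shift [-0.0004  0.0024  0.0381] turn [-0.0009 -0.0002 -0.003 ] rows>= 0.8 | now [ 571.6 -224.6  201.1] [-3.1407e+00 -2.0000e-04  1.4400e+00] t 6.2 q [-0.38  0.39  1.7   0.    1.05 -0.25] F [ 0.2  0.1 -0.3] open 19.2 grip 79.1
```

Move over the button with the tip ~25 mm above the cassette, then check the picture.

```bash
python3 -m crank '[[0,0.001,0.015,0,0,-0.003,1],[0,0.002,0.038,0,0,-0.003,1],[0,0.0024,0.038,0,0,-0.003,1],[0,0.0024,0.038,0,0,-0.003,1]]'
python3 look.py p wrist scene; python3 to.py 573.9 -225.3 163 1.443
python3 - <<'E'
import cv2,numpy as np
a=cv2.imread('pics/p_wrist.png')[140:440,190:450]; b=cv2.imread('pics/p_scene.png')[180:310,130:290]
a=cv2.resize(a,None,fx=2,fy=2,interpolation=2); b=cv2.resize(b,(270,219),interpolation=2)
o=np.zeros((600,800,3),'uint8'); o[:a.shape[0],:520]=a; o[:219,525:795]=b
cv2.imwrite('pics/p_both.png',o)
E
```

```text
clock: 6.65
eef_pos: [573.9, -224.9, 162.9]
tcp_rot: [-3.14, -0.0, 1.445]
contact_force: [0.4, 0.7, -0.1]
opening: 0.228
grasp_force: 79.1
wrist 367.24576780339294 367.24576780339294 314.3695925981912 242.10671860878125 [ 582.14191446 -156.30335133  287.6046173 ] [ 2.86764449e+00  1.66179460e-03 -1.25196174e-01]
scene 507.16538353234137 507.16538353234137 322.3680728562413 236.77804289585984 [1333.3243424   390.59045434  771.82448442] [-2.21350325  0.01359674  2.01585204]
shift [-0.0002 -0.0008  0.0013] turn [0.0007 0.0002 0.0024] rows>= 0.0 | now [ 574.7 -225.2  164.3] [3.1409e+00 2.0000e-04 1.4454e+00] t 6.8 q [-0.38  0.43  1.73  0.    0.98 -0.25] F [-1.   0.4 -0.5] open 19.0 grip 79.1
```

View pics/p_both.png

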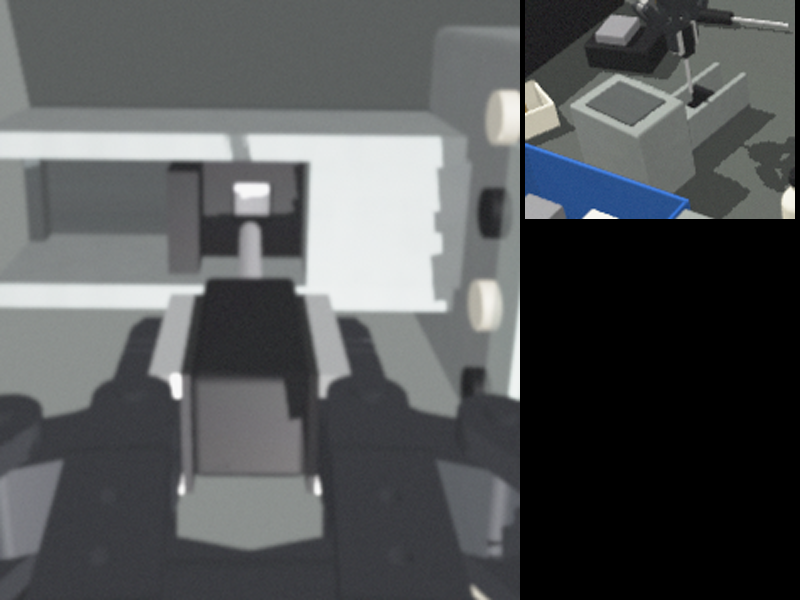

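Run:
```python
from geo import *
f=load('p_wrist')
for z in (68,70,73): print(z,at_z(f,(315,254),z).round(1))
print('button',at_z(f,(315.6,239.2),30).round(1), 'well c', at_z(f,(315.6,240.5),34).round(1))
print(proj(f,np.array([[574.7,-225.2,70.3],[573.9,-225.3,30]])).round(1))
```

```text
68 [ 573.5 -225.2   68. ]
70 [ 573.6 -224.6   70. ]
73 [ 573.7 -223.7   73. ]
button [ 573.8 -226.    30. ] well c [ 573.8 -225.9   34. ]
[[316.9 254.9]
 [315.6 238.3]]
```

```bash
python3 -m crank '[[-0.0008,-0.0003,0.02,0,0,0,1],[-0.0008,-0.0003,0.034,0,0,0,1],[-0.0008,-0.0003,0.034,0,0,0,1],[-0.0008,-0.0003,0.034,0,0,0,1]]'
python3 -m crank '[[0,0,0.002,0,0,0,1],[0,0,0.004,0,0,0,1],[0,0,0.006,0,0,0,1],[0,0,0.006,0,0,0,1]]'
python3 -m crank '[[0,0,0.001,0,0,0,1],[0,0,0.002,0,0,0,1],[0,0,0.003,0,0,0,1],[0,0,0.003,0,0,0,1]]'
python3 to.py 573.9 -225.3 117 1.443
```

```text
clock: 7.15
eef_pos: [573.9, -225.8, 129.9]
tcp_rot: [-3.141, -0.0, 1.446]
contact_force: [-0.8, -0.1, -0.4]
opening: 0.229
grasp_force: 79.1
clock: 7.55
eef_pos: [573.8, -225.8, 123.7]
tcp_rot: [-3.141, -0.0, 1.446]
contact_force: [-0.2, 0.2, -0.2]
opening: 0.226
grasp_force: 79.1
clock: 7.95
eef_pos: [574.0, -225.9, 120.9]
tcp_rot: [3.141, 0.0, 1.446]
contact_force: [-0.9, 0.0, 1.2]
opening: 0.226
grasp_force: 79.4
shift [ 0.0006 -0.0002  0.0039] turn [0.0003 0.0001 0.0028] rows>= 0.1 | now [ 574.  -225.9  120.9] [3.1413e+00 1.0000e-04 1.4458e+00] t 8.0 q [-0.38  0.49  1.75 -0.    0.9  -0.25] F [-0.9  0.   1.2] open 19.2 grip 79.4
```

```bash
python3 -m crank '[[0,0,0.002,0,0,0,1],[0,0,0.0035,0,0,0,1],[0,0,0.005,0,0,0,1],[0,0,0.005,0,0,0,1]]'
python3 -m crank '[[0,0,0.001,0,0,0,1],[0,0,0.002,0,0,0,1],[0,0,0.002,0,0,0,1]]'
```

```text
clock: 8.35
eef_pos: [574.0, -225.9, 115.7]
tcp_rot: [3.141, 0.0, 1.446]
contact_force: [-0.5, 0.2, 3.9]
opening: 0.224
grasp_force: 79.8
clock: 8.65
eef_pos: [574.2, -226.0, 114.8]
tcp_rot: [3.141, 0.0, 1.446]
contact_force: [-3.2, 0.8, 13.2]
opening: 0.223
grasp_force: 81.3
```

```bash
python3 -m crank '[[0,-0.001,-0.0008,0,0,0,1],[0,-0.003,-0.0008,0,0,0,1],[0,-0.005,-0.0008,0,0,0,1],[0,-0.008,-0.0008,0,0,0,1],[0,-0.011,-0.0008,0,0,0,1]]'
python3 to.py 573.9 -225.3 117 1.443
python3 -m crank '[[0,-0.003,0,0,0,0,1],[0,-0.006,0,0,0,0,1],[0,-0.009,0,0,0,0,1],[0,-0.012,0,0,0,0,1],[0,-0.015,0,0,0,0,1]]'
python3 to.py 573.9 -225.3 117 1.443; python3 look.py q wrist
```

```text
clock: 9.15
eef_pos: [564.6, -225.0, 115.3]
tcp_rot: [3.137, 0.001, 1.446]
contact_force: [5.2, -1.6, 4.2]
opening: 0.225
grasp_force: 79.9
shift [ 0.0009  0.0092 -0.0016] turn [0.0041 0.0008 0.0028] rows>= 0.2 | now [ 564.6 -225.   115.3] [3.1375e+00 8.0000e-04 1.4458e+00] t 9.2 q [-0.38  0.48  1.78  0.    0.88 -0.26] F [ 5.2 -1.6  4.2] open 19.1 grip 79.9
clock: 9.65
eef_pos: [549.8, -223.2, 115.3]
tcp_rot: [3.137, 0.001, 1.446]
contact_force: [5.6, -0.2, 4.1]
opening: 0.223
grasp_force: 79.9
shift [ 0.0009  0.0242 -0.0016] turn [0.0042 0.0009 0.0027] rows>= 0.5 | now [ 549.8 -223.2  115.3] [3.1374e+00 9.0000e-04 1.4457e+00] t 9.7 q [-0.39  0.46  1.81  0.    0.86 -0.26] F [ 5.6 -0.2  4.1] open 19.0 grip 79.9
wrist 367.24576780339294 367.24576780339294 314.3695925981912 242.10671860878125 [ 557.30364972 -154.32918595  239.93587594] [ 2.86632865 -0.00427272 -0.12456486]
```

```bash
python3 - <<'E'
import cv2,numpy as np
a=cv2.imread('pics/q_wrist.png')[140:440,190:450]
cv2.imwrite('pics/q_crop.png',cv2.resize(a,None,fx=2,fy=2,interpolation=2))
E
python3 -m crank '[[0,-0.005,0,0,0,0,1],[0,-0.01,0,0,0,0,1],[0,-0.015,0,0,0,0,1],[0,-0.02,0,0,0,0,1],[0,-0.023,0,0,0,0,1]]'
python3 -m crank '[[0,-0.002,0,0,0,0,1],[0,-0.004,0,0,0,0,1],[0,-0.006,0,0,0,0,1]]'
python3 -m crank '[[0,-0.001,0,0,0,0,1],[0,-0.002,0,0,0,0,1]]'
python3 -m crank '[[0,-0.001,0,0,0,0,1],[0,-0.002,0,0,0,0,1]]'; python3 look.py q wrist scene; python3 to.py 573.9 -225.3 117 1.443
```

```text
clock: 10.2
eef_pos: [526.8, -220.3, 115.4]
tcp_rot: [3.137, 0.001, 1.446]
contact_force: [5.1, -0.5, 5.4]
opening: 0.222
grasp_force: 79.9
clock: 10.5
eef_pos: [521.1, -219.6, 115.3]
tcp_rot: [3.137, 0.001, 1.446]
contact_force: [5.8, -0.4, 5.1]
opening: 0.224
grasp_force: 79.9
clock: 10.7
eef_pos: [519.1, -219.4, 115.4]
tcp_rot: [3.137, 0.001, 1.446]
contact_force: [5.3, -0.6, 5.0]
opening: 0.22
grasp_force: 79.9
clock: 10.9
eef_pos: [517.4, -219.2, 115.4]
tcp_rot: [3.137, 0.001, 1.446]
contact_force: [7.4, -0.1, 3.6]
opening: 0.222
grasp_force: 79.4
wrist 367.24576780339294 367.24576780339294 314.3695925981912 242.10671860878125 [ 524.86754491 -150.29012895  239.99095375] [ 2.86623084 -0.00489464 -0.12466987]
scene 507.16538353234137 507.16538353234137 322.3680728562413 236.77804289585984 [1333.3243424   390.59045434  771.82448442] [-2.21350325  0.01359674  2.01585204]
shift [ 0.0009  0.0568 -0.0014] turn [0.0049 0.0009 0.0026] rows>= 1.1 | now [ 517.4 -219.1  115.4] [3.1367e+00 9.0000e-04 1.4456e+00] t 11.0 q [-0.4   0.42  1.88  0.    0.83 -0.28] F [ 6.5 -0.2  4.5] open 19.1 grip 79.7
```

Force starts rising at 57 mm of tip travel (52 + slack): at the sill. One more mm, then raise the pin after centring it in the well.

```bash
python3 -m crank '[[0,-0.001,0,0,0,0,1],[0,-0.0015,0,0,0,0,1]]'
python3 look.py q wrist; python3 -c "
import cv2
a=cv2.imread('pics/q_wrist.png')[60:400,120:520]
cv2.imwrite('pics/q_crop.png',cv2.resize(a,(700,595),interpolation=2))"
```

```text
clock: 11.2
eef_pos: [516.9, -219.1, 115.5]
tcp_rot: [3.135, 0.001, 1.445]
contact_force: [9.9, -0.3, 2.0]
opening: 0.225
grasp_force: 79.3
wrist 367.24576780339294 367.24576780339294 314.3695925981912 242.10671860878125 [ 524.15696137 -150.20473661  240.15435504] [ 2.86607671 -0.0071234  -0.12489275]
```

View pics/q_crop.png

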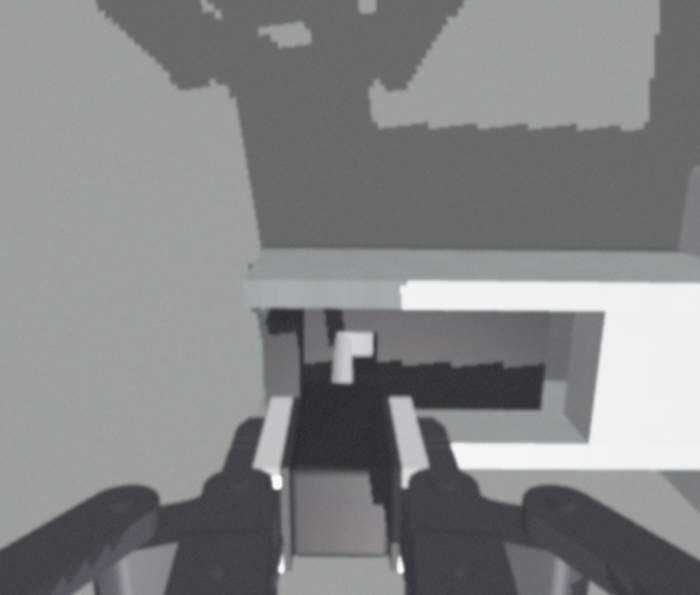

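```bash
python3 -m crank '[[0,0.003,0,0,0,0,1],[0,0.0045,0,0,0,0,1],[0,0.0045,-0.02,0,0,0,1],[0,0.0045,-0.05,0,0,0,1],[0,0.0045,-0.09,0,0,0,1]]'
python3 to.py 621.3 8.5 205 -0.05
```

```text
clock: 11.75
eef_pos: [516.1, -218.1, 203.2]
tcp_rot: [-3.136, -0.001, 1.446]
contact_force: [1.1, -0.5, -0.2]
opening: 0.228
grasp_force: 79.4
shift [ 0.2379  0.0761 -0.0019] turn [-0.006   0.0033  1.4958] rows>= 10.0 | now [ 516.1 -218.1  203.2] [-3.1355e+00 -1.5000e-03  1.4458e+00] t 11.8 q [-0.4   0.31  1.81 -0.    1.03 -0.28] F [ 1.1 -0.5 -0.2] open 19.3 grip 79.4
```

```bash
python3 -m crank '[[0.04,0.015,-0.005,0,0,0.148,1],[0.08,0.03,-0.005,0,0,0.296,1],[0.12,0.046,-0.005,0,0,0.444,1],[0.16,0.061,-0.005,0,0,0.592,1],[0.2,0.076,-0.005,0,0,0.74,1]]'
python3 -m crank '[[0,0,0,0,0,0.148,1],[0,0,0,0,0,0.296,1],[0,0,0,0,0,0.444,1],[0,0,0,0,0,0.592,1],[0,0,0,0,0,0.75,1]]'
python3 -m crank '[[0,0,0,0,0,0,1],[0,0,0,0,0,0,1]]'
python3 to.py 621.3 8.5 205 -0.05
```

```text
clock: 12.25
eef_pos: [618.1, -28.3, 208.6]
tcp_rot: [-3.14, 0.002, 0.7]
contact_force: [1.2, -0.7, 1.0]
opening: 0.225
grasp_force: 79.4
clock: 12.75
eef_pos: [617.4, -29.9, 208.3]
tcp_rot: [3.141, 0.003, -0.042]
contact_force: [-0.5, 0.0, -0.4]
opening: 0.222
grasp_force: 79.4
clock: 12.95
eef_pos: [617.9, -30.0, 208.8]
tcp_rot: [3.142, 0.002, -0.032]
contact_force: [-0.5, -0.3, -0.9]
opening: 0.22
grasp_force: 79.4
shift [ 0.0022 -0.0385  0.0038] turn [0.0001 0.0018 0.0182] rows>= 0.8 | now [617.9 -30.  208.8] [ 3.1415e+00  1.8000e-03 -3.1800e-02] t 12.9 q [-0.05  0.38  1.69 -0.    1.07  1.55] F [-0.5 -0.3 -0.9] open 18.7 grip 79.4
```

```bash
python3 -m crank '[[0.001,-0.019,0.004,0,0,0.01,1],[0.0022,-0.0385,0.004,0,0,0.018,1],[0.0022,-0.0385,0.02,0,0,0.018,1],[0.0022,-0.0385,0.02,0,0,0.018,1]]'
python3 look.py s wrist
python3 to.py 621.3 8.5 187 -0.05;python3 -c "
import cv2
a=cv2.imread('pics/s_wrist.png')[140:440,190:450]
cv2.imwrite('pics/s_crop.png',cv2.resize(a,None,fx=2,fy=2,interpolation=2))"
```

```text
clock: 13.35
eef_pos: [620.8, 8.9, 187.6]
tcp_rot: [3.141, 0.004, -0.05]
contact_force: [-0.5, -0.6, -0.9]
opening: 0.223
grasp_force: 79.4
wrist 367.24576780339294 367.24576780339294 314.3695925981912 242.10671860878125 [689.43868435   5.87547509 312.03225876] [ 2.86301520e+00  2.74665111e-04 -1.62014785e+00]
shift [0.0001 0.     0.0015] turn [ 0.0004  0.0028 -0.001 ] rows>= 0.0 | now [621.2   8.5 188.5] [ 3.1412e+00  2.8000e-03 -5.1000e-02] t 13.4 q [ 0.01  0.41  1.7  -0.    1.04  1.63] F [ 0.1  0.3 -0.9] open 18.6 grip 79.4
```

View pics/s_crop.png

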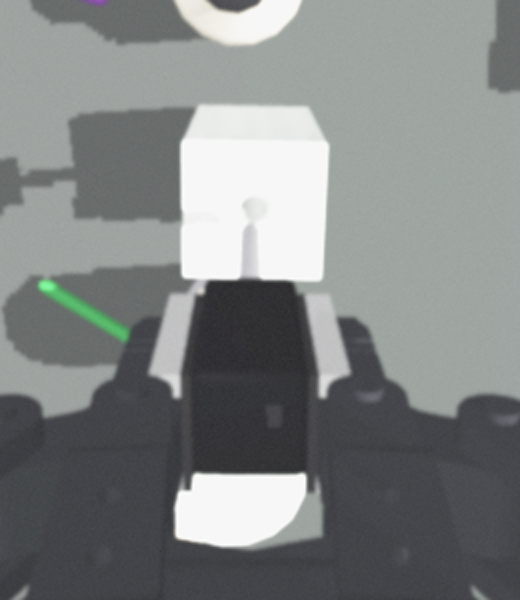

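Run:
```python
from geo import *
f=load('s_wrist')
print('bore',at_z(f,(317.3,244.3),80).round(1),'tip',[at_z(f,(315.4,253),z).round(1) for z in (94,96,98)])
print([at_z(f,((u)/2+190,v/2+140),80)[:2].round(1).tolist() for u,v in [(181,141),(328,144),(323,279),(182,277)]])
```

```text
bore [621.6   7.4  80. ] tip [array([620.1,   8.7,  94. ]), array([620.7,   8.7,  96. ]), array([621.4,   8.7,  98. ])]
[[645.3, 29.9], [642.0, -17.2], [595.6, -14.6], [598.7, 33.0]]
```

```bash
python3 -m crank '[[0.0003,0.001,0.008,0,0,0,1],[0.0003,0.001,0.016,0,0,0,1],[0.0003,0.001,0.024,0,0,0,1],[0.0003,0.001,0.032,0,0,0,1]]'
python3 to.py 621.3 8.5 187 -0.05
```

```text
clock: 13.8
eef_pos: [622.4, 7.2, 156.8]
tcp_rot: [3.142, 0.0, -0.054]
contact_force: [0.3, -0.4, -0.2]
opening: 0.222
grasp_force: 79.4
shift [-0.0012 -0.0012 -0.0302] turn [ 0.      0.0002 -0.0043] rows>= 0.6 | now [622.4   7.2 156.8] [ 3.1416e+00  2.0000e-04 -5.4300e-02] t 13.8 q [ 0.01  0.45  1.72 -0.    0.98  1.63] F [ 0.3 -0.4 -0.2] open 18.8 grip 79.4
```

Tip is 16 mm inside the bore without contact. Go on down.

```bash
python3 -m crank '[[-0.0005,0,0.015,0,0,0,1],[-0.0005,0,0.03,0,0,0,1],[-0.0005,0,0.042,0,0,0,1],[-0.0005,0,0.046,0,0,0,1]]'
python3 -m crank '[[0,0,0.001,0,0,0,1],[0,0,0.002,0,0,0,1]]'
python3 to.py 621.3 8.5 107.5 -0.05
```

```text
clock: 14.2
eef_pos: [620.9, 7.5, 109.4]
tcp_rot: [3.141, 0.003, -0.054]
contact_force: [-0.2, 0.3, -1.2]
opening: 0.226
grasp_force: 79.4
clock: 14.4
eef_pos: [622.3, 7.5, 109.7]
tcp_rot: [-3.142, -0.0, -0.054]
contact_force: [-0.7, -0.5, -0.7]
opening: 0.225
grasp_force: 79.4
shift [-0.0011 -0.0009  0.0022] turn [-0.     -0.0004 -0.0041] rows>= 0.1 | now [622.3   7.5 109.7] [-3.1416e+00 -4.0000e-04 -5.4100e-02] t 14.4 q [0.01 0.51 1.75 0.   0.89 1.63] F [-0.7 -0.5 -0.7] open 19.2 grip 79.4
```

```bash
python3 -m crank '[[0,0,0.001,0,0,0,1],[0,0,0.0015,0,0,0,1],[0,0,0.0015,0,0,0,1]]'
python3 -m crank '[[0,0,0.0005,0,0,0,1],[0,0,0.001,0,0,0,1],[0,0,0.001,0,0,0,1]]'
```

```text
clock: 14.7
eef_pos: [622.2, 7.5, 108.4]
tcp_rot: [-3.142, -0.001, -0.054]
contact_force: [0.2, 0.7, -0.3]
opening: 0.22
grasp_force: 79.4
clock: 15.0
eef_pos: [622.2, 7.5, 107.9]
tcp_rot: [-3.142, -0.001, -0.054]
contact_force: [-1.7, 0.3, 6.4]
opening: 0.222
grasp_force: 80.6
```

```bash
python3 -m crank '[[0,0,0,0,0,0,0.5],[0,0,0,0,0,0,0.2],[0,0,0,0,0,0,0],[0,0,0,0,0,0,0],[0,0,0,0,0,0,0]]'
python3 -m crank '[[0,0,-0.02,0,0,0,0],[0,0,-0.05,0,0,0,0],[0,0,-0.09,0,0,0,0],[0,0,-0.11,0,0,0,0],[0,0,-0.11,0,0,0,0]]'
python3 look.py t wrist top
python3 to.py 500.6 -215.9 170 1.443;python3 - <<'E'
from geo import *
f=load('t_wrist')
a=f['image'][100:400,190:450,::-1]
cv2.imwrite('pics/t_crop.png',cv2.resize(a,None,fx=2,fy=2,interpolation=2))
print('expected handle corners', proj(f,np.array([[621+a,7.5+b,125.] for a,b in [(10,10),(10,-10),(-10,-10),(-10,10)]])).round(0))
g=cv2.cvtColor(f['image'],cv2.COLOR_RGB2GRAY)
E
```

```text
clock: 15.5
eef_pos: [622.0, 7.5, 107.0]
tcp_rot: [3.142, 0.0, -0.054]
contact_force: [-0.6, -0.3, 0.2]
opening: 1.0
grasp_force: 0.0
clock: 16.0
eef_pos: [623.9, 7.5, 220.6]
tcp_rot: [-3.141, -0.006, -0.054]
contact_force: [0.8, 0.8, 0.3]
opening: 0.999
grasp_force: 0.0
wrist 367.24576780339294 367.24576780339294 314.3695925981912 242.10671860878125 [691.37427678   4.1734632  345.71604619] [ 2.87269443e+00  9.94691667e-04 -1.62447221e+00]
top 443.0628577758723 443.0628577758723 313.5443244621032 244.5932400391871 [ 353.77540331    9.94996814 1273.26061161] [-3.02099180e+00  1.01292699e-03 -1.58422632e+00]
shift [-0.109   0.2297  0.0469] turn [ 2.0000e-04 -3.0000e-04 -1.4972e+00] rows>= 10.0 | now [621.9   7.5 216.9] [-3.1416e+00 -3.0000e-04 -5.4200e-02] t 16.1 q [0.01 0.38 1.67 0.   1.09 1.63] F [-1.1 -0.6 -0.4] open 85.2 grip 0.0
expected handle corners [[299. 242.]
 [331. 241.]
 [332. 271.]
 [301. 273.]]
```

```bash
python3 - <<'E'
from geo import *
f=load('t_wrist'); g=cv2.cvtColor(f['image'],cv2.COLOR_RGB2GRAY)[200:300,270:360]
m=(g<90).astype('uint8'); n,l,st,c=cv2.connectedComponentsWithStats(m)
print([(s.tolist()) for s in st[1:] if s[4]>100])
print(g[::5,::5])
E
python3 -m crank '[[-0.02,0.04,-0.01,0,0,-0.148,0],[-0.04,0.08,-0.01,0,0,-0.296,0],[-0.06,0.12,-0.01,0,0,-0.444,0],[-0.08,0.16,-0.01,0,0,-0.592,0],[-0.1,0.2,-0.01,0,0,-0.74,0]]'
python3 -m crank '[[0,0,0,0,0,-0.148,0],[0,0,0,0,0,-0.296,0],[0,0,0,0,0,-0.444,0],[0,0,0,0,0,-0.592,0],[0,0,0,0,0,-0.75,0]]'
python3 -m crank '[[0,0,0,0,0,0,0],[0,0,0,0,0,0,0]]'
python3 to.py 500.6 -215.9 130 1.443
```

```text
[[30, 28, 29, 42, 1129]]
[[ 93  98  96 103 221 221 222 223 221 221 221 220 221 220 217 147 144 146]
 [ 95  96  97 181 220 219 221 222 220 219 222 217 218 220 216 175 145 146]
 [ 97  96  98 247 247 247 247 247 247 247 247 247 247 247 247 247 147 147]
 [ 96  95  95 247 247 247 247 247 247 247 247 247 247 247 247 247 146 145]
 [ 97  97  97 247 247 247 247 247 247 247 247 247 247 247 247 247 144 145]
 [ 96  94  98 247 247 247 247 247 246 246 246 247 247 247 247 247 146 146]
 [ 97  97  95 229 235 232 211  46  44  42  42  46 247 247 247 247 145 146]
 [ 96  94  97 228 232 231 169  44  44  46  43  44 247 247 247 247 145 146]
 [ 97  95  95 229 230 234 118  51  50  48  51  49 240 247 247 246 147 146]
 [123 103 105 225 233 231  88  69  70  72  75  76 205 247 247 245 148 146]
 [144 144 145 226 233 233  96  67  69  71  74  75 232 247 247 242 145 147]
 [146 144 147 247 247 247 146  67  69  71  72  72 231 247 247 237 147 145]
 [145 146 146 247 247 247 143  66  65  69  67  69 234 247 247 230 146 145]
 [137 127 127 247 247 247 156  63  66  66  67  68 233 247 247 221 147 147]
 [ 96  97  96 103 115 174
[... 371 characters left out ...]
 223 218 224 226 230 235 236 241 150 146 144 145 145]]
clock: 16.6
eef_pos: [510.6, -185.8, 225.3]
tcp_rot: [-3.139, 0.001, 0.683]
contact_force: [-0.3, 0.0, -0.2]
opening: 1.001
grasp_force: 0.0
clock: 17.1
eef_pos: [511.5, -184.5, 225.1]
tcp_rot: [-3.138, -0.001, 1.424]
contact_force: [-0.6, -0.2, -0.2]
opening: 1.002
grasp_force: 0.0
clock: 17.3
eef_pos: [511.9, -184.6, 225.9]
tcp_rot: [-3.14, -0.0, 1.414]
contact_force: [0.6, -0.9, 0.1]
opening: 1.0
grasp_force: 0.0
shift [-0.0327 -0.0061  0.0959] turn [-0.002  -0.0004 -0.0293] rows>= 2.0 | now [ 511.9 -184.6  225.9] [-3.1396e+00 -4.0000e-04  1.4137e+00] t 17.3 q [-0.35  0.26  1.83 -0.    1.06 -0.19] F [ 0.6 -0.9  0.1] open 85.0 grip 0.0
```

```bash
python3 -m crank '[[-0.0165,-0.003,0.045,0,0,-0.015,0],[-0.0327,-0.006,0.09,0,0,-0.029,0],[-0.0327,-0.006,0.1,0,0,-0.029,0],[-0.0327,-0.006,0.1,0,0,-0.029,0]]'
python3 to.py 500.6 -215.9 62 1.443; python3 look.py v wrist
```

```text
clock: 17.7
eef_pos: [500.3, -215.7, 125.4]
tcp_rot: [-3.137, -0.001, 1.444]
contact_force: [0.7, -0.7, 1.0]
opening: 0.998
grasp_force: 0.0
shift [-0.0003  0.0006  0.0634] turn [-0.0042 -0.0014  0.0007] rows>= 1.3 | now [ 500.3 -215.7  125.4] [-3.1374e+00 -1.4000e-03  1.4437e+00] t 17.7 q [-0.41  0.39  1.91  0.    0.85 -0.28] F [ 0.7 -0.7  1. ] open 84.8 grip 0.0
wrist 367.24576780339294 367.24576780339294 314.3695925981912 242.10671860878125 [ 509.02748915 -147.23912165  250.12986383] [ 2.86857548  0.00396391 -0.12665572]
```

```bash
python3 -m crank '[[0,0,0.03,0,0,0,0],[0,0,0.05,0,0,0,0],[0,0,0.06,0,0,0,0],[0,0,0.063,0,0,0,0.3],[0,0,0.063,0,0,0,0.6]]' 60
python3 -m crank '[[0,0,0,0,0,0,0.8],[0,0,0,0,0,0,0.8],[0,0,0,0,0,0,1],[0,0,0,0,0,0,1],[0,0,0,0,0,0,1]]' 60
python3 to.py 500.6 -215.9 60 1.443
```

```text
clock: 18.25
eef_pos: [502.5, -216.3, 65.0]
tcp_rot: [3.14, 0.0, 1.447]
contact_force: [-0.1, -0.2, -0.7]
opening: 0.695
grasp_force: 0.0
clock: 18.75
eef_pos: [502.1, -216.5, 64.9]
tcp_rot: [3.141, 0.0, 1.447]
contact_force: [-1.0, 1.0, 6.9]
opening: 0.099
grasp_force: 59.8
shift [ 0.0004 -0.0016  0.0049] turn [0.0011 0.0003 0.0041] rows>= 0.1 | now [ 502.1 -216.5   64.9] [3.1405e+00 3.0000e-04 1.4471e+00] t 18.8 q [-0.41  0.48  1.94 -0.    0.72 -0.29] F [-1.   1.   6.9] open 8.4 grip 59.8
```

```bash
python3 -m crank '[[0,0,-0.005,0,0,0,1],[0,0,-0.015,0,0,0,1],[0,0,-0.03,0,0,0,1],[0,0,-0.05,0,0,0,1],[0,0,-0.07,0,0,0,1]]' 80
python3 -m crank '[[0,0,-0.02,0,0,0,1],[0,0,-0.03,0,0,0,1],[0,0,-0.03,0,0,0,1]]'
python3 to.py 430 100 165 3.05
python3 look.py w scene wrist
```

```text
clock: 19.25
eef_pos: [501.3, -216.1, 135.1]
tcp_rot: [-3.141, -0.0, 1.447]
contact_force: [-0.1, -0.5, -1.9]
opening: 0.093
grasp_force: 78.9
clock: 19.55
eef_pos: [502.4, -216.5, 165.7]
tcp_rot: [3.139, 0.001, 1.447]
contact_force: [0.8, -0.0, -1.8]
opening: 0.093
grasp_force: 79.1
shift [ 3.052e-01 -1.109e-01  1.000e-04] turn [ 1.5000e-03  2.8000e-03 -1.6027e+00] rows>= 10.7 | now [ 502.4 -216.5  165.7] [3.1388e+00 8.0000e-04 1.4473e+00] t 19.6 q [-0.41  0.33  1.88  0.    0.93 -0.29] F [ 0.8 -0.  -1.8] open 7.9 grip 79.1
scene 507.16538353234137 507.16538353234137 322.3680728562413 236.77804289585984 [1333.3243424   390.59045434  771.82448442] [-2.21350325  0.01359674  2.01585204]
wrist 367.24576780339294 367.24576780339294 314.3695925981912 242.10671860878125 [ 509.61452586 -147.54855593  289.17058408] [ 2.86686575e+00 -1.19865910e-03 -1.23050457e-01]
```

```bash
python3 -m crank '[[0.02,-0.035,0,0,0,-0.1,1],[0.05,-0.07,0,0,0,-0.22,1],[0.09,-0.095,0,0,0,-0.35,1],[0.13,-0.11,0,0,0,-0.48,1],[0.17,-0.117,0,0,0,-0.62,1]]'
python3 to.py 410 70 165 3.14
```

```text
clock: 20.15
eef_pos: [403.9, -31.8, 163.0]
tcp_rot: [-3.139, -0.002, 2.072]
contact_force: [1.7, 1.1, -1.9]
opening: 0.093
grasp_force: 79.2
shift [ 0.0864  0.0542 -0.002 ] turn [-0.0013 -0.0027 -1.0685] rows>= 7.1 | now [403.9 -31.8 163. ] [-3.1393e+00 -1.6000e-03  2.0715e+00] t 20.1 q [-0.08  0.13  2.16  0.    0.85 -0.58] F [ 1.7  1.1 -1.9] open 7.9 grip 79.2
```

```bash
python3 -m crank '[[0.02,0.013,0,0,0,-0.14,1],[0.04,0.026,0,0,0,-0.28,1],[0.06,0.04,0,0,0,-0.42,1],[0.08,0.05,0,0,0,-0.56,1],[0.086,0.054,0,0,0,-0.7,1]]'
python3 -m crank '[[0,0,0.01,0,0,-0.13,1],[0,0,0.02,0,0,-0.26,1],[0,0,0.03,0,0,-0.368,1],[0,0,0.03,0,0,-0.368,1],[0,0,0.03,0,0,-0.368,1]]'
python3 to.py 410 70 55 3.14; python3 look.py x wrist
python3 - <<'E'
from geo import *
from rig import r
# see hang attitude: enlarged crop
a=load('x_wrist')['image'][:,:,::-1]
cv2.imwrite('pics/x.png',a)
E
```

```text
clock: 20.65
eef_pos: [412.2, 69.8, 163.1]
tcp_rot: [-3.141, -0.002, 2.774]
contact_force: [-0.4, -0.7, -2.2]
opening: 0.096
grasp_force: 79.2
clock: 21.15
eef_pos: [412.5, 68.1, 133.5]
tcp_rot: [-3.141, -0.002, 3.132]
contact_force: [0.5, -0.7, -1.0]
opening: 0.093
grasp_force: 79.0
shift [0.0024 0.0019 0.0785] turn [-0.0003 -0.0017 -0.008 ] rows>= 1.6 | now [412.5  68.1 133.5] [-3.1413e+00 -1.7000e-03  3.1320e+00] t 21.1 q [ 0.16  0.2   2.16 -0.    0.78 -1.4 ] F [ 0.5 -0.7 -1. ] open 7.9 grip 79.0
wrist 367.24576780339294 367.24576780339294 314.3695925981912 242.10671860878125 [343.31212608  69.22650302 258.31723119] [ 2.86806161e+00 -2.98498923e-04  1.56174436e+00]
```

```bash
python3 -m crank '[[0,0,0.02,0,0,0,1],[0,0,0.045,0,0,0,1],[0,0,0.065,0,0,0,1],[0,0,0.074,0,0,0,1],[0,0,0.074,0,0,0,1]]'
python3 -m crank '[[0,0,0.001,0,0,0,1],[0,0,0.002,0,0,0,1],[0,0,0.003,0,0,0,1],[0,0,0.003,0,0,0,1]]'
python3 -m crank '[[0,0,0.0005,0,0,0,1],[0,0,0.001,0,0,0,1],[0,0,0.0015,0,0,0,1],[0,0,0.0015,0,0,0,1]]'
```

```text
clock: 21.7
eef_pos: [412.5, 68.1, 59.5]
tcp_rot: [-3.141, -0.002, 3.134]
contact_force: [-0.2, -0.2, -1.5]
opening: 0.093
grasp_force: 79.0
clock: 22.1
eef_pos: [413.3, 68.3, 57.5]
tcp_rot: [3.141, 0.001, 3.135]
contact_force: [-0.5, 0.6, -1.7]
opening: 0.091
grasp_force: 79.1
clock: 22.5
eef_pos: [413.0, 68.2, 55.5]
tcp_rot: [-3.142, -0.0, 3.135]
contact_force: [0.1, 1.1, -1.2]
opening: 0.092
grasp_force: 79.1
```

```bash
python3 -m crank '[[0,0,0.0005,0,0,0,1],[0,0,0.001,0,0,0,1],[0,0,0.001,0,0,0,1]]'
python3 -m crank '[[0,0,0.0005,0,0,0,1],[0,0,0.001,0,0,0,1],[0,0,0.001,0,0,0,1]]'
```

```text
clock: 22.8
eef_pos: [413.1, 68.2, 54.9]
tcp_rot: [-3.142, 0.0, 3.135]
contact_force: [-2.0, -0.6, 7.2]
opening: 0.093
grasp_force: 80.4
clock: 23.1
eef_pos: [413.1, 68.2, 54.8]
tcp_rot: [-3.142, 0.0, 3.135]
contact_force: [-7.1, -2.6, 28.5]
opening: 0.094
grasp_force: 83.5
```

```bash
python3 -m crank '[[0,0,-0.001,0,0,0,1],[0,0,-0.001,0,0,0,0.8],[0,0,-0.001,0,0,0,0.5],[0,0,-0.001,0,0,0,0.2],[0,0,-0.001,0,0,0,0]]'
python3 -m crank '[[0,0,0,0,0,0,0],[0,0,-0.02,0,0,0,0],[0,0,-0.06,0,0,0,0],[0,0,-0.1,0,0,0,0],[0,0,-0.13,0,0,0,0]]'
python3 -m crank '[[0,0,0,0,0,0,0],[0,0,0,0,0,0,0]]'
python3 look.py y wrist top; python3 to.py 412.5 108 150 1.565
```

```text
clock: 23.6
eef_pos: [413.0, 68.3, 54.4]
tcp_rot: [-3.142, -0.0, 3.135]
contact_force: [-0.5, 0.4, -0.2]
opening: 0.701
grasp_force: 0.0
clock: 24.1
eef_pos: [413.3, 68.3, 186.7]
tcp_rot: [3.141, 0.001, 3.135]
contact_force: [0.5, -0.0, -0.2]
opening: 1.0
grasp_force: 0.0
clock: 24.3
eef_pos: [413.3, 68.3, 184.9]
tcp_rot: [3.141, 0.002, 3.135]
contact_force: [-0.0, -0.3, -1.1]
opening: 1.001
grasp_force: 0.0
wrist 367.24576780339294 367.24576780339294 314.3695925981912 242.10671860878125 [343.69481965  69.07923895 309.46840668] [ 2.86476536e+00 -8.72385484e-04  1.56496956e+00]
top 443.0628577758723 443.0628577758723 313.5443244621032 244.5932400391871 [ 353.77540331    9.94996814 1273.26061161] [-3.02099180e+00  1.01292699e-03 -1.58422632e+00]
shift [-0.0001  0.0399  0.0336] turn [-1.6000e-03 -1.1000e-03  1.5702e+00] rows>= 10.5 | now [412.2  68.1 183.6] [-3.1413e+00 -1.7000e-03  3.1352e+00] t 24.4 q [ 0.16  0.12  2.12  0.    0.91 -1.4 ] F [-0.8  0.5 -0.1] open 84.8 grip 0.0
```

View pics/y_wrist.png

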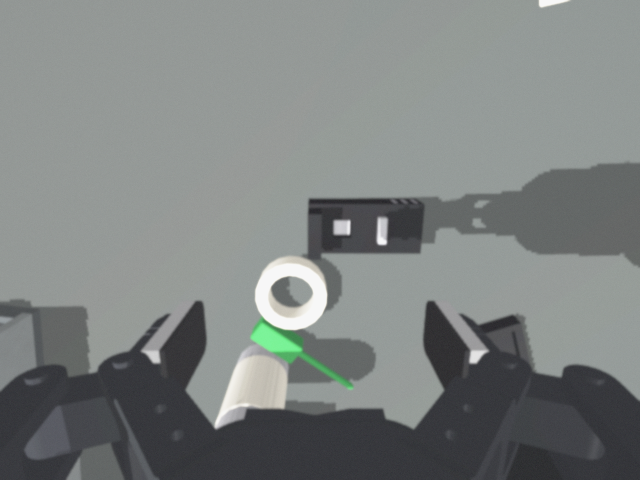

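```bash
cat > fit.py <<'E'
from geo import *
from scipy.optimize import minimize
def box(x0,x1,y0,y1,z0,z1): return np.array([[x,y,z] for x in(x0,x1) for y in(y0,y1) for z in(z0,z1)],float)
CAS=[box(-45,45,-20,20,0,28),box(-45,-35,-17,17,28,53)]
tw=box(48.5,83.5,-30,30,0,75); tw[(tw[:,0]<50)&(tw[:,2]>70),0]=56
CH=[box(-54.5,48.5,-30,30,0,16),tw,np.vstack([box(48.5,50,-30,30,0,35),box(56,83.5,-30,30,74,75)])]
def sil(f,parts,p,S=4):
    m=np.zeros((480*S,640*S),'uint8'); r=R.from_euler('z',p[2])
    for b in parts:
        h=cv2.convexHull(((proj(f,r.apply(b)+[p[0],p[1],0])+.5)*S).astype(np.float32)).round().astype(int); cv2.fillConvexPoly(m,h,1)
    return cv2.resize(m.astype(np.float32),(640,480),interpolation=cv2.INTER_AREA)
def fit(f,parts,p0,mask,roi):
    u0,u1,v0,v1=roi; M=mask[v0:v1,u0:u1].astype(np.float32)
    c=lambda p:float(np.abs(sil(f,parts,p)[v0:v1,u0:u1]-M).sum())
    s=np.array([1,1,.02]);best=minimize(lambda q:c(np.array(p0)+q*s),[0,0,0],method='Nelder-Mead',options=dict(initial_simplex=[[0,0,0],[5,0,0],[0,5,0],[0,0,3]],maxiter=150,xatol=.05))
    p=np.array(p0)+best.x*s; print('fit',p.round(3),'cost',best.fun,'mask',M.sum(),'start',c(p0)); return p
E
python3 - <<'E'
from fit import *
f=load('y_wrist'); g=f['image'].astype(int).max(2)
roi=(290,450,180,275)
m=g<72; k=np.zeros_like(m); k[180:275,290:450]=1; m&=k
cs=cv2.findContours(m.astype('uint8'),0,2)[0]; c=max(cs,key=cv2.contourArea); mm=np.zeros(m.shape,'uint8'); cv2.drawContours(mm,[c],-1,1,-1)
print(cv2.boundingRect(c)); p=fit(f,CAS,[412.5,108,1.565],mm,roi)
print(g[235,300:440:4],g[195:262:4,400])
print('tape',at_z(f,(291,292),24).round(1), at_z(load('h_wrist'),(286,280),24).round(1))
E
python3 -m crank '[[-0.025,0.01,-0.01,0,0,0.14,0],[-0.05,0.03,-0.02,0,0,0.28,0],[-0.075,0.05,-0.03,0,0,0.42,0],[-0.1,0.07,-0.035,0,0,0.56,0],[-0.125,0.1,-0.035,0,0,0.7,0]]'
python3 -m crank '[[0,0,0,0,0,0.14,0],[0,0,0,0,0,0.28,0],[0,0,0,0,0,0.42,0],[0,0,0,0,0,0.56,0],[0,0,0,0,0,0.7,0]]'
python3 -m crank '[[0,0,0,0,0,0.14,0],[0,0,0,0,0,0.17,0],[0,0,0,0,0,0.17,0],[0,0,0,0,0,0.17,0]]'
python3 look.py z wrist
```

```text
(385, 199, 39, 42)
fit [410.623 113.241   1.499] cost 5226.3125 mask 1134.0 start 5309.625
[157 155 100  79  80  76  56  60  57 101  97  99 116  76  76  75  76  77
  74 130 226 201  68  58  58  58  59  59  61  60  60 102 104 105 146] [155  88  54  75  58  60  59  62  58  59  58  77  78  77  80 152 159]
tape [468.3  49.   24. ] [476.3  46.9  24. ]
clock: 24.9
eef_pos: [539.3, 167.6, 218.4]
tcp_rot: [-3.14, -0.001, 2.429]
contact_force: [0.2, -0.1, -0.1]
opening: 0.997
grasp_force: 0.0
clock: 25.4
eef_pos: [537.8, 167.2, 217.4]
tcp_rot: [-3.138, 0.0, 1.73]
contact_force: [-0.2, 0.6, 0.1]
opening: 1.0
grasp_force: 0.0
clock: 25.8
eef_pos: [538.4, 167.4, 218.8]
tcp_rot: [-3.14, 0.0, 1.568]
contact_force: [0.5, -0.6, -0.2]
opening: 0.999
grasp_force: 0.0
wrist 367.24576780339294 367.24576780339294 314.3695925981912 242.10671860878125 [538.14843807 236.61771212 343.46244319] [ 2.86679209e+00  9.61761653e-04 -1.98320323e-03]
```

Run:
```python
from fit import *
f=load('y_wrist'); g=f['image'].astype(int).max(2)
def mask(g,roi,t):
    u0,u1,v0,v1=roi; m=np.zeros(g.shape,'uint8'); m[v0:v1,u0:u1]=g[v0:v1,u0:u1]<t
    c=max(cv2.findContours(m,0,2)[0],key=cv2.contourArea); o=m*0; cv2.drawContours(o,[c],-1,1,-1); print('box',cv2.boundingRect(c),cv2.contourArea(c)); return o
roi=(295,440,185,265)
fit(f,CAS,[412.5,108,1.565],mask(g,roi,90),roi)
a=load('a_top')['image'].astype(int);b=load('y_top')['image'].astype(int)
d=np.abs(a-b).sum(2); print('tape diff',d[244:270,286:316].mean(),'can',d[212:238,300:322].mean(),'bottle',d[165:190,303:322].mean())
h=load('z_wrist'); q=h['image'].astype(int).max(2)
P0=[564,238,.30]; print(proj(h,R.from_euler('z',.3).apply(CH[0])+[564,238,0]).round(0).tolist(),proj(h,R.from_euler('z',.3).apply(CH[1])+[564,238,0]).round(0).tolist())
print(q[::20,160:560:16])
```

```text
box (308, 199, 117, 61) 5898.0
fit [412.87  109.183   1.569] cost 336.0 mask 6077.0 start 464.625
tape diff 235.94358974358974 can 40.01048951048951 bottle 13.094736842105263
[[296.0, 187.0], [295.0, 189.0], [275.0, 122.0], [273.0, 122.0], [404.0, 153.0], [408.0, 154.0], [388.0, 85.0], [391.0, 83.0]] [[404.0, 153.0], [439.0, 154.0], [388.0, 85.0], [420.0, 66.0], [442.0, 141.0], [477.0, 142.0], [427.0, 72.0], [461.0, 52.0]]
[[157 158 156 158 108 105 109 109 158 160 116 115 108 107 106 149 156 160
  159 159 160 162 163 160 160]
 [159 159 159 159 159 144 128 161 159 160 162 157 161 109 162 107 108 110
  160 161 163 163 162 159 162]
 [159 158 159 160 158 157 113 161 161 162 159 160 161 109 161 108 110 109
  162 160 161 161 162 160 163]
 [158 158 160 159 159 158 160 159 160 161 160 161 161 159 153 108 103  87
   84 161 162 161 163 162 162]
 [158 158 161 161 159 160 158 161 157 162 160 160 144 107  92  50  51 224
  247  88 161 160 160 163 160]
 [157 159 159 158 161 159 159 159 159 106 107  90  88  89  85 244  51 247
  247  98 161 163 161 160 162]
 [158 158 158 160 160 160 159 152  89  84  
[... 1147 characters left out ...]
29 219 165 189 159 157 137 112 119  54
   55 169 130 160 162 159 161]
 [131  58  59 158 159 247 247 158 247 160 217 227 214 146 223 228 226  51
   53  64  78  60  68 159 161]
 [ 65  69 153 157 157 157 157 157 159 183 217 229 232 161 188 223 225 225
   52  67  69  68  68  84  67]
 [ 65  68  92 158 157 154 156 157 157 199 173 185 193 158 184 247 238 247
   68  69  68  69  70 146 117]
 [ 71  66  66 104 158  89  66  65  66  66  64  66  65  63  74 247  44  69
   70  67  70  69 100 144 145]
 [ 68  73  67  67  61  69  67  69  70  65  68  68  68  66  65  64  68  69
   66  67  66  75 124 145 146]
 [ 68  66  62  65  67  67  68  68  68  69  66  69  68  69  68  68  68  65
   63  67  63  91 114 137 146]]
```

```bash
cat >> fit.py <<'E'
def mask(g,roi,t):
    u0,u1,v0,v1=roi; m=np.zeros(g.shape,'uint8'); m[v0:v1,u0:u1]=g[v0:v1,u0:u1]<t
    c=max(cv2.findContours(m,0,2)[0],key=cv2.contourArea); o=m*0; cv2.drawContours(o,[c],-1,1,-1); print('box',cv2.boundingRect(c),cv2.contourArea(c)); return o
E
python3 - <<'E'
from fit import *
h=load('z_wrist'); q=cv2.medianBlur(h['image'].max(2),3).astype(int); roi=(255,500,30,205)
for t in (97,100,103):
    m=mask(q,roi,t); p=fit(h,CH,[564,238,.30],m,roi)
s=sil(h,CH,p); o=np.stack([s*255,m*255,m*0],-1).astype('uint8')
d=(s>.5).astype(int)-m; ys,xs=np.nonzero(d[30:205,255:500]); 
for v in range(40,200,12): print(v,'sil',np.nonzero(s[v]>.5)[0][[0,-1]] if (s[v]>.5).any() else '', 'mask',np.nonzero(m[v])[0][[0,-1]] if m[v].any() else '')
E
python3 to.py 412.9 109.2 120 1.569
```

```text
box (276, 48, 200, 136) 14523.5
fit [5.62657e+02 2.40740e+02 3.23000e-01] cost 431.0625 mask 14779.0 start 2018.4375
box (275, 48, 202, 136) 14670.5
fit [5.62649e+02 2.40857e+02 3.22000e-01] cost 327.5625 mask 14927.0 start 2001.3125
box (275, 48, 202, 137) 14798.0
fit [5.62662e+02 2.40937e+02 3.23000e-01] cost 293.375 mask 15055.0 start 2009.0625
40 sil  mask 
52 sil [439 459] mask [444 458]
64 sil [410 461] mask [410 461]
76 sil [391 464] mask [391 463]
88 sil [360 466] mask [360 466]
100 sil [327 469] mask [328 469]
112 sil [294 471] mask [293 471]
124 sil [273 474] mask [278 474]
136 sil [278 473] mask [279 473]
148 sil [282 436] mask [283 439]
160 sil [286 375] mask [287 375]
172 sil [290 340] mask [292 340]
184 sil [294 304] mask [302 305]
196 sil  mask 
shift [-0.0585 -0.1253  0.0992] turn [-0.0008  0.0002 -0.0012] rows>= 3.4 | now [538.5 167.4 219.1] [-3.1408e+00  2.0000e-04  1.5678e+00] t 25.9 q [0.3  0.29 1.8  0.   1.05 0.3 ] F [ 0.8  0.6 -0.5] open 84.8 grip 0.0
```

```bash
python3 -m crank '[[-0.018,-0.04,0,0,0,0,0],[-0.037,-0.08,0.0,0,0,0,0],[-0.0585,-0.125,0.02,0,0,-0.001,0],[-0.0585,-0.125,0.02,0,0,-0.001,0],[-0.0585,-0.125,0.02,0,0,-0.001,0]]'
python3 -m crank '[[0,0,0,0,0,0,0]]'; python3 look.py c wrist
python3 - <<'E'
from fit import *
h=load('c_wrist'); q=cv2.medianBlur(h['image'].max(2),3).astype(int)
b=np.vstack(CAS); P=proj(h,R.from_euler('z',1.567).apply(b)+[413,108.2,0]); u0,v0=P.min(0).astype(int)-20;u1,v1=P.max(0).astype(int)+20
roi=(u0,u1,v0,v1);print(roi,q[v0:v1:8,u0:u1:10])
for t in (90,100): fit(h,CAS,[413,108.2,1.567],mask(q,roi,t),roi)
E
python3 to.py 413 108.2 120 1.567
```

```text
clock: 26.35
eef_pos: [412.2, 109.2, 199.4]
tcp_rot: [-3.141, 0.0, 1.567]
contact_force: [0.7, -0.9, -0.2]
opening: 0.999
grasp_force: 0.0
clock: 26.45
eef_pos: [414.9, 110.1, 200.3]
tcp_rot: [3.139, -0.001, 1.567]
contact_force: [0.3, -0.6, -1.0]
opening: 1.001
grasp_force: 0.0
wrist 367.24576780339294 367.24576780339294 314.3695925981912 242.10671860878125 [414.30885453 179.23760603 325.0192383 ] [ 2.86778768e+00 -2.39128490e-03 -3.27987744e-03]
(np.int64(267), np.int64(357), np.int64(150), np.int64(309)) [[145 145 131  98  97  97  97 144 146]
 [146 145 136  98  97  98  97 143 145]
 [145 145 142  98  96  96  97 142 145]
 [144 145 129  84  84  84  84 103 146]
 [144 145 133  87  87  87  86 106 145]
 [145 145 134  88  88  89  88 110 145]
 [145 145 134  89  90  91  90 115 145]
 [145 145 137  90  61  62  92 118 145]
 [145 145 138  95 246 246 104 123 145]
 [145 145 141  97  96  97  97 127 145]
 [144 145 142  97  98  98  98 132 144]
 [145 145 143 100 103 103 101 135 144]
 [144 145 142 103 190 192 103 139 145]
 [145 145 143  52  66  71  51 138 141]
 [145 145 143  48  50  50  49 140 103]
 [145 144 144  44  44  43  44 141 106]
 [145 146 144  89  87  86  85 143 177]
 [144 144 146 115 116 116 116 146 220]
 [145 145 144 145 145 145 145 145 243]
 [144 146 146 145 145 146 144 145 162]]
box (291, 248, 43, 31) 1086.5
fit [396.045 -32.596   2.379] cost 1157.0 mask 1157.0 start 4610.9375
box (289, 150, 48, 89) 3809.0
fit [412.433 153.746   1.588] cost 326.25 mask 3951.0 start 3633.5625
shift [-0.0021 -0.0023  0.0803] turn [ 0.0021 -0.0006 -0.    ] rows>= 1.6 | now [415.1 110.2 200.3] [ 3.1395e+00 -6.0000e-04  1.5670e+00] t 26.5 q [0.26 0.11 2.08 0.   0.95 0.26] F [ 0.8 -0.8  0.1] open 85.1 grip 0.0
```

```bash
python3 -m crank '[[-0.0015,-0.0015,0.045,0,0,0,0],[-0.0015,-0.0015,0.09,0,0,0,0],[-0.0015,-0.0015,0.12,0,0,0,0],[-0.0015,-0.0015,0.13,0,0,0,0],[-0.0015,-0.0015,0.13,0,0,0,0]]'
python3 to.py 413 108.2 29 1.567
```

```text
clock: 27.0
eef_pos: [412.1, 108.3, 68.7]
tcp_rot: [-3.14, 0.001, 1.567]
contact_force: [-0.2, 0.3, -0.1]
opening: 0.999
grasp_force: 0.0
shift [-0.0001  0.001   0.0397] turn [-0.002   0.0005 -0.0004] rows>= 0.8 | now [412.1 108.3  68.7] [-3.1396e+00  5.0000e-04  1.5666e+00] t 27.0 q [0.25 0.34 2.19 0.   0.62 0.26] F [-0.2  0.3 -0.1] open 84.9 grip 0.0
```

```bash
python3 -m crank '[[0,0.0005,0.015,0,0,0,0],[0,0.0005,0.03,0,0,0,0],[0,0.0005,0.0395,0,0,0,0],[0,0.0005,0.0395,0,0,0,0.2],[0,0.0005,0.0395,0,0,0,0.35]]' 50
python3 -m crank '[[0,0,0,0,0,0,0.45],[0,0,0,0,0,0,0.55],[0,0,0,0,0,0,0.7],[0,0,0,0,0,0,1],[0,0,0,0,0,0,1]]' 50
python3 to.py 413 108.2 29 1.567
```

```text
clock: 27.5
eef_pos: [413.0, 108.4, 30.8]
tcp_rot: [3.141, -0.0, 1.566]
contact_force: [-0.6, 0.2, 0.8]
opening: 0.689
grasp_force: 0.0
clock: 28.0
eef_pos: [413.0, 108.3, 31.1]
tcp_rot: [3.14, -0.0, 1.566]
contact_force: [-0.8, 0.4, 10.2]
opening: 0.452
grasp_force: 49.2
shift [-0.0001  0.      0.0021] turn [ 0.0015 -0.0004 -0.0008] rows>= 0.0 | now [413.  108.3  31.1] [ 3.1401e+00 -4.0000e-04  1.5662e+00] t 28.0 q [0.25 0.42 2.2  0.   0.52 0.26] F [-0.8  0.4 10.2] open 38.4 grip 49.2
```

```bash
python3 -m crank '[[0,0,-0.01,0,0,0,1],[0,0,-0.03,0,0,0,1],[0,0,-0.06,0,0,0,1],[0,0,-0.09,0,0,0,1],[0,0,-0.11,0,0,-0.1,1]]' 80
python3 -m crank '[[0.012,0.013,0,0,0,-0.13,1],[0.03,0.03,0,0,0,-0.26,1],[0.05,0.055,0,0,0,-0.39,1],[0.08,0.085,0,0,0,-0.52,1],[0.11,0.12,0,0,0,-0.65,1]]'
python3 to.py 562.7 240.8 140 3.463
```

```text
clock: 28.5
eef_pos: [412.6, 108.2, 142.4]
tcp_rot: [3.14, -0.0, 1.667]
contact_force: [-0.5, 0.4, -2.3]
opening: 0.444
grasp_force: 83.6
clock: 29.0
eef_pos: [521.4, 229.9, 140.8]
tcp_rot: [-3.141, -0.0, 2.321]
contact_force: [1.1, -0.2, -1.1]
opening: 0.443
grasp_force: 83.6
shift [-0.0202  0.0376  0.0007] turn [-4.0000e-04 -4.0000e-04 -1.1417e+00] rows>= 7.6 | now [521.4 229.9 140.8] [-3.1411e+00 -1.0000e-04  2.3213e+00] t 29.0 q [ 0.41  0.4   1.85 -0.    0.9  -0.34] F [ 1.1 -0.2 -1.1] open 37.7 grip 83.6
```

```bash
python3 -m crank '[[-0.004,0.008,0,0,0,-0.14,1],[-0.008,0.016,0,0,0,-0.28,1],[-0.012,0.024,0,0,0,-0.42,1],[-0.016,0.03,0,0,0,-0.56,1],[-0.0202,0.0376,0,0,0,-0.7,1]]'
python3 -m crank '[[0,0,0,0,0,-0.14,1],[0,0,0,0,0,-0.28,1],[0,0,0,0,0,-0.42,1],[0,0,0,0,0,-0.442,1],[0,0,0,0,0,-0.442,1]]'
python3 to.py 562.7 240.8 75 3.463
```

```text
clock: 29.5
eef_pos: [562.4, 239.6, 140.5]
tcp_rot: [-3.141, -0.001, 3.022]
contact_force: [-0.6, -0.1, -2.5]
opening: 0.444
grasp_force: 83.6
clock: 30.0
eef_pos: [562.5, 239.7, 140.4]
tcp_rot: [-3.142, -0.0, -2.828]
contact_force: [0.6, -1.3, -1.5]
opening: 0.446
grasp_force: 83.6
shift [-0.0006  0.001   0.0654] turn [-0.     -0.     -0.0076] rows>= 1.3 | now [562.5 239.7 140.4] [-3.1416 -0.     -2.8278] t 30.0 q [ 0.4   0.45  1.75 -0.    0.93 -1.48] F [ 0.6 -1.3 -1.5] open 37.9 grip 83.6
```

```bash
python3 -m crank '[[-0.0005,0.001,0.03,0,0,-0.0076,1],[-0.0005,0.001,0.055,0,0,-0.0076,1],[-0.0005,0.001,0.075,0,0,-0.0076,1],[-0.0005,0.001,0.085,0,0,-0.0076,1],[-0.0005,0.001,0.085,0,0,-0.0076,1]]'
python3 to.py 562.7 240.8 48 3.463; python3 look.py d wrist
python3 - <<'E'
from fit import *
from rig import r
h=load('d_wrist'); q=cv2.medianBlur(h['image'].max(2),3).astype(int)
P=proj(h,R.from_euler('z',.322).apply(CH[0])+[562.7,240.8,0]);print('charger base corners',P.round(0).tolist())
s=sil(h,CH,[562.7,240.8,.322]); 
for v in range(120,340,15):
    w=np.nonzero(s[v]>.5)[0]; print(v,'sil',w[[0,-1]] if len(w) else '', q[v,150:480:12])
E
```

```text
clock: 30.5
eef_pos: [561.9, 240.5, 53.9]
tcp_rot: [-3.141, -0.002, -2.819]
contact_force: [-0.3, 0.2, -2.1]
opening: 0.445
grasp_force: 83.5
shift [-0.0009  0.0001  0.0059] turn [-0.0002 -0.0025  0.001 ] rows>= 0.1 | now [561.9 240.5  53.9] [-3.1414e+00 -2.5000e-03 -2.8192e+00] t 30.5 q [ 0.4   0.57  1.79  0.    0.78 -1.49] F [-0.3  0.2 -2.1] open 37.8 grip 83.5
wrist 367.24576780339294 367.24576780339294 314.3695925981912 242.10671860878125 [496.3700051  219.18508581 178.77281478] [ 2.86863672e+00 -3.05007986e-04  1.89370374e+00]
charger base corners [[251.0, 172.0], [245.0, 175.0], [376.0, 172.0], [382.0, 176.0], [259.0, 360.0], [255.0, 378.0], [367.0, 360.0], [372.0, 378.0]]
120 sil  [185 186 186 186 186 186 185 185 185 186 186 186 186 187 186 186 186 185
 186 186 186 186 186 186 186 186 186 186]
135 sil  [186 185 186 186 186 186 186 187 186 186 186 186 186 186 187 185 186 186
 186 186 186 186 186 186 186 186 186 186]
150 sil  [186 186 186 186 185 186 186 187 187 186 186 186 186 186 186 186 187 185
 186 186 187 186 186 186 187 186 186 185]
165 sil  [186 185 186 186 186 187 187 18
[... 846 characters left out ...]
25 125 125 125 186 186 187 186 186]
270 sil [250 376] [185 186 186 186 187 186 187 187 160  93  91  90  90  92  90  89  90  90
  93 125 124 124 125 186 186 186 186 186]
285 sil [251 376] [186 187 186 186 186 186 186 187 179  91  90  90  91  92  91  93  92  92
  92 125 125 124 124 124 125 125 125 124]
300 sil [251 375] [186 186 185 185 186 186 186 183 192 199  73  87 247 247 247 247 247  92
  80 216  91 125 125 125 124 125 124 125]
315 sil [252 374] [186 187 186 186 186 186 186  92 215  69  66  66  66  70  70  72  71  72
  66 215 143  80 124 125 124 124 125 124]
330 sil [253 374] [186 185 186 186 185 184  76 113 226  66  66  66  66  68  88  70  73  73
  63 150 243  78 114 124 125 125 125 125]
```

Run:
```python
from fit import *
from rig import r
h=load('d_wrist'); q=cv2.medianBlur(h['image'].max(2),3).astype(int)
print('row 190 L',q[190,238:275].tolist());print('row190 R',q[190,360:392].tolist())
print('row 240 L',q[240,240:275].tolist());print('row240 R',q[240,355:392].tolist())
print('col 313',q[160:260,313].tolist())
c=np.array([[45,y,z] for y in(-20,20) for z in (0,28)],float)
for o in ([561.9,240.5],[562.7,240.8]): print('cass end corners',proj(h,R.from_euler('z',.322+np.pi).apply(c)+[*o,22.8]).round(1).tolist())
print('pocket inner end', proj(h,R.from_euler('z',.322).apply([[-48.5,-23,16],[-48.5,23,16],[-54.5,0,16]])+[562.7,240.8,0]).round(1).tolist())
```

```text
row 190 L [185, 185, 181, 169, 144, 125, 121, 118, 118, 116, 116, 116, 116, 117, 117, 116, 115, 115, 114, 110, 104, 97, 95, 97, 97, 97, 98, 97, 95, 95, 95, 96, 96, 96, 96, 94, 94]
row190 R [82, 84, 92, 92, 96, 97, 97, 98, 98, 98, 97, 96, 96, 96, 95, 94, 94, 99, 108, 119, 124, 125, 125, 125, 125, 124, 124, 125, 126, 125, 125, 125]
row 240 L [186, 187, 187, 181, 166, 131, 106, 97, 96, 95, 95, 95, 95, 95, 94, 95, 95, 95, 94, 94, 94, 95, 95, 94, 94, 94, 94, 94, 92, 91, 92, 92, 92, 93, 92]
row240 R [90, 90, 90, 90, 90, 90, 90, 90, 90, 90, 90, 90, 90, 89, 88, 83, 75, 69, 69, 70, 76, 96, 115, 124, 125, 125, 125, 125, 125, 126, 125, 125, 125, 126, 125, 125, 125]
col 313 [186, 186, 186, 186, 186, 186, 186, 186, 186, 185, 184, 183, 174, 146, 103, 76, 76, 90, 99, 101, 101, 101, 101, 102, 101, 100, 99, 99, 98, 95, 91, 88, 89, 94, 96, 96, 92, 79, 67, 60, 59, 59, 58, 58, 59, 59, 59, 61, 61, 73, 84, 92, 94, 95, 95, 96, 95, 95, 94, 93, 93, 94, 94, 92, 92, 92, 92, 92, 92, 93, 93, 93, 92, 93, 92, 92, 92, 92, 91, 91, 92, 92, 92, 93, 93, 93, 93, 93, 93, 93, 92, 92, 92, 92, 92, 92, 92, 92, 93, 93]
cass end corners [[359.9, 197.5], [369.4, 209.7], [266.1, 197.5], [256.1, 209.6]]
cass end corners [[359.9, 199.5], [369.4, 212.0], [266.2, 199.5], [256.3, 211.9]]
pocket inner end [[261.1, 189.2], [365.1, 189.2], [313.1, 175.5]]
```

```bash
python3 -m crank '[[-0.0005,-0.001,0,0,0,0,1],[-0.0005,-0.001,0.003,0,0,0,1],[-0.0005,-0.001,0.006,0,0,0,1],[-0.0005,-0.001,0.008,0,0,0,1]]'
python3 -m crank '[[0,0,0.001,0,0,0,1],[0,0,0.002,0,0,0,1],[0,0,0.003,0,0,0,1]]'
python3 to.py 562.7 240.8 39 3.463
```

```text
clock: 30.95
eef_pos: [563.7, 240.1, 47.2]
tcp_rot: [3.142, 0.0, -2.818]
contact_force: [-0.2, -0.1, -1.7]
opening: 0.443
grasp_force: 83.5
clock: 31.25
eef_pos: [563.6, 240.1, 44.0]
tcp_rot: [-3.142, -0.0, -2.817]
contact_force: [-0.9, 0.2, -1.1]
opening: 0.444
grasp_force: 83.5
shift [0.0006 0.001  0.005 ] turn [-0.     -0.      0.0029] rows>= 0.1 | now [563.6 240.1  44. ] [-3.1416 -0.     -2.8173] t 31.2 q [ 0.4   0.59  1.8  -0.    0.76 -1.49] F [-0.9  0.2 -1.1] open 37.8 grip 83.5
```

```bash
python3 -m crank '[[0,0,0.001,0,0,0,1],[0,0,0.002,0,0,0,1],[0,0,0.003,0,0,0,1],[0,0,0.0035,0,0,0,1]]'
python3 -m crank '[[0,0,0.0005,0,0,0,1],[0,0,0.001,0,0,0,1],[0,0,0.001,0,0,0,1]]'
python3 -m crank '[[0,0,0.0005,0,0,0,1],[0,0,0.0005,0,0,0,1]]'
```

```text
clock: 31.65
eef_pos: [563.5, 240.0, 40.4]
tcp_rot: [3.142, -0.0, -2.817]
contact_force: [0.5, 0.7, -1.9]
opening: 0.444
grasp_force: 83.5
clock: 31.95
eef_pos: [563.6, 240.1, 39.5]
tcp_rot: [3.142, -0.0, -2.817]
contact_force: [-0.1, -0.1, -2.2]
opening: 0.447
grasp_force: 83.5
clock: 32.15
eef_pos: [563.6, 240.1, 39.4]
tcp_rot: [3.142, 0.0, -2.817]
contact_force: [-0.7, -1.7, 2.5]
opening: 0.444
grasp_force: 84.1
```

```bash
python3 -m crank '[[0,0,0,0,0,0,0.5],[0,0,0,0,0,0,0.4],[0,0,0,0,0,0,0.2],[0,0,0,0,0,0,0],[0,0,0,0,0,0,0]]'
python3 -m crank '[[0,0,-0.015,0,0,0,0],[0,0,-0.04,0,0,0,0],[0,0,-0.08,0,0,0,0],[0,0,-0.12,0,0,0,0],[0,0,-0.16,0,0,0,0]]'
python3 -m crank '[[0,0,0,0,0,0,0],[0,0,0,0,0,0,0]]'
python3 look.py e wrist top scene
python3 - <<'E'
from fit import *
h=load('e_wrist'); q=cv2.medianBlur(h['image'].max(2),3).astype(int)
C=R.from_euler('z',.322)
# cassette in place, top z=36: predicted end-edge & side edges, plus white button
def pr(dx,dy): return proj(h,C.apply([[-45+dx,0+dy,36],[-20+dx,-20+dy,36],[-20+dx,20+dy,36],[18+dx,dy,28],[-54.5,0,16],[-20,-30,16],[-20,30,16]])+[562.7,240.8,0]).round(1)
print(pr(0,0).tolist())
u,v=pr(0,0)[1].astype(int); print('rowL',v,q[v,u-15:u+12].tolist()); u,v=pr(0,0)[2].astype(int); print('rowR',q[v,u-12:u+15].tolist())
u,v=pr(0,0)[0].astype(int); print('col',v,q[v-30:v+10,u].tolist())
u,v=pr(0,0)[3].astype(int); print('btn',u,v,[ (s.tolist(),c.round(1).tolist()) for s,c in zip(*[x[1:] for x in cv2.connectedComponentsWithStats((q[v-25:v+25,u-25:u+25]>140).astype('uint8'))[2:]])])
a=load('a_top')['image'].astype(int);b=load('e_top')['image'].astype(int);d=np.abs(a-b).sum(2)
for n,(u0,u1,v0,v1) in dict(tape=(286,316,244,270),can=(300,322,212,238),bottle=(303,322,165,190),holder=(304,325,190,210),jbox=(458,500,168,210),driver=(395,475,300,325),pack=(443,495,238,276),offcut=(137,170,240,280)).items(): print(n,d[v0:v1,u0:u1].mean().round(1),end='; ')
E
python3 -c "
from rig import r
print(r.sense()['clock'])"
```

```text
clock: 32.65
eef_pos: [563.6, 240.1, 39.1]
tcp_rot: [3.142, 0.0, -2.817]
contact_force: [0.2, 0.5, 1.0]
opening: 1.004
grasp_force: 0.0
clock: 33.15
eef_pos: [563.4, 240.0, 201.8]
tcp_rot: [3.142, 0.001, -2.817]
contact_force: [0.5, -0.6, -0.2]
opening: 1.005
grasp_force: 0.0
clock: 33.35
eef_pos: [564.1, 240.3, 201.1]
tcp_rot: [3.141, 0.003, -2.817]
contact_force: [0.0, 0.0, -0.6]
opening: 0.997
grasp_force: 0.0
wrist 367.24576780339294 367.24576780339294 314.3695925981912 242.10671860878125 [497.99412456 218.60898311 325.59042363] [ 2.86296316e+00 -7.44933182e-04  1.89556934e+00]
top 443.0628577758723 443.0628577758723 313.5443244621032 244.5932400391871 [ 353.77540331    9.94996814 1273.26061161] [-3.02099180e+00  1.01292699e-03 -1.58422632e+00]
scene 507.16538353234137 507.16538353234137 322.3680728562413 236.77804289585984 [1333.3243424   390.59045434  771.82448442] [-2.21350325  0.01359674  2.01585204]
[[314.7, 168.4], [289.5, 200.4], [339.8, 200.5], [314.5, 243.6], [314.7, 154.7], [279.2, 196.4], [350.0, 196.6]]
rowL 200 [166, 166, 162, 147, 119, 96, 89, 88, 88, 87, 86, 86, 75, 67, 67, 76, 83, 86, 87, 87, 87, 87, 86, 86, 86, 87, 87]
rowR [85, 83, 84, 84, 84, 84, 84, 84, 83, 82, 82, 81, 75, 68, 63, 63, 63, 63, 62, 63, 64, 73, 90, 104, 110, 111, 112]
col 168 [165, 166, 166, 166, 166, 166, 166, 166, 166, 166, 165, 165, 164, 164, 161, 146, 118, 93, 90, 89, 90, 89, 88, 87, 82, 81, 82, 82, 73, 64, 64, 73, 86, 89, 89, 89, 90, 90, 90, 89]
btn 314 243 [([18, 20, 16, 15, 226], [25.7, 26.9])]
tape 32.0; can 32.8; bottle 28.1; holder 36.6; jbox 28.1; driver 25.2; pack 22.4; offcut 112.9; 33.5
```

Run:
```python
from geo import *
a=load('a_scene')['image'].astype(int);b=load('e_scene')['image'].astype(int)
a2=load('a_top')['image'].astype(int);b2=load('e_top')['image'].astype(int)
def wood(i,roi):
    u0,u1,v0,v1=roi;c=i[v0:v1,u0:u1];m=((c[...,0]-c[...,2]>35)).astype('uint8');n,l,s,ce=cv2.connectedComponentsWithStats(m);k=1+s[1:,4].argmax();return s[k].tolist(),(ce[k]+[u0,v0]).round(1)
print(wood(a,(500,575,260,340)),wood(b,(500,575,260,340)));print(wood(a2,(120,190,220,300)),wood(b2,(120,190,220,300)))
for n,(u0,u1,v0,v1) in dict(tape=(340,368,245,275),holderpin=(295,325,250,310)).items(): print(n,np.abs(a-b).sum(2)[v0:v1,u0:u1].mean())
```

```text
([18, 13, 42, 58, 1343], array([538. , 300.9])) ([18, 13, 42, 58, 1340], array([538. , 300.9]))
([19, 21, 29, 36, 772], array([153.1, 259.3])) ([19, 25, 17, 32, 255], array([145.9, 264.7]))
tape 74.18095238095238
holderpin 22.36111111111111
```

Offcut unmoved (only occluded by the arm from above); everything is in place, robot clear.

```bash
python3 -c "
from rig import sign_off
print(sign_off())"
```

```text
the job is handed in; nothing more can be done
None
```

I handed the job in at about 33.5 s with every step carried out: the cassette is seated in the charger's pocket with its tab end next to the tower, and the pin is back in its holder. The final images show no sign that any other item was moved. I have not seen the judge's verdict.

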